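# Lay out a pantry shelf board

## Robot

A 6-joint arm with a two-finger parallel gripper is mounted at the origin on the work surface. World frame = base frame: x ahead of the robot, y to its left, z up, the work surface at z = 0. Lengths are in m, angles in degrees, forces in N, time in s.
With the tool pointing down it reaches from about 0.3 to 0.75 m from the base axis. Payload 8.5 kg.
Tool frame: the origin (TCP) lies at the very end of the fingers, on their centre line; the grasp point (between the pads) lies 19 mm behind it; z points along the fingers, y is the line along which they close (so a half turn about z gives the same grasp; the last joint's range is limited). The gripper opens to 85 mm and grips with 20 to 120 N. Pads are 22 mm wide; open, the fingers measure 114 mm over their backs; the gripper's body (76 mm by 85 mm) begins 54 mm behind the grasp point. The pads swing forward as they close: fully open they stand 13 mm farther back than shut.
Start: joints at [-87.508, 21.807, 74.336, -0, 83.858, -12.336], TCP at [0.141, -0.532, 0.199] pointing down, gripper open.
Joint ranges: [-178.18, 178.18], [-50.72, 133.34], [12.68, 142.11], [-81.47, 261.47], [9.98, 163.14], [-165.26, 165.26]. Speed limits (degrees/s): [136.94, 136.94, 180, 180, 180, 180].

## Interface

Orientations are given as a 3x3 rotation matrix whose columns are the frame's x, y, z axes.
In Python, from rig import env gives the robot as it stands.
- The arm moves only by the tool move_arm, never from a script. Its argument "plan" is a list of rows, each a list of 7 numbers: the turn, a rotation vector about the tool's x, y, z in degrees, then the shift along the tool's x, y, z in cm, then the gripper command: -1 is shut, 1 is fully open, values between are in proportion. In form: [[ax, ay, az, tx, ty, tz, jaw], ...]. A call has 1 to 5 rows; each row is the pose to reach, as a shift and turn from the pose commanded when the call began, along the tool's axes at that moment; what a row does not reach only later rows make up. A row lasts 1/10 s, in which the tool goes at most 50 mm and 8.59 degrees, less where a joint would pass 70% of its speed; a pose out of reach is approached as far as the arm can. A call with a gripper value outside its range is refused whole. The fingers move at their own pace and stop on an object; "squeeze" is the grip in N (left out, the last holds). Time passes only in rows, so rows that repeat a pose let the fingers close. It gives the time, the measured TCP pose, the force, the opening and the grip force at its end, in the units of the state.
- env.observe(): the state, without advancing time (a new reading comes with each control period).
- env.get_image(name): name is "scene" or "side" or "wrist"; returns a dict with "color" (480x640x3 uint8, red, green, blue), "fov_y" (degrees; the focal length in pixels is half the picture's height over the tangent of half this angle, whatever the lens; pixels are square), "cx", "cy" (the principal point, pixels), "R" (3x3) and "t" (3): a world point X has camera coordinates R X + t. Camera axes: x right, y down, z forward; pixel columns grow to the right and rows downward; lengths in m; the calibration is good to about 2 mm. The wrist camera is an equidistant fisheye: a pixel r from the principal point sees the ray r / f radians off the axis. A picture is of the moment at which its call begins. There is no depth.
- env.close_job(): hands the job in; it is judged then, once.
Trained networks look in a picture, given as the dict that the camera call returned (one of the last four; its "shot" number tells which), for a name from the list of things; names that differ only in an ending like _2 or _b are one class to them, and where a whole thing is asked for, a point or a joint stands for the part that bears it (a point fixed in the world has none). Each returns a list of dicts, best first, with "conf" (0 to 1); they miss things now and then, are a little off and sometimes report something else, mostly with a low value. They report only what shows in the picture. A call takes as long as a camera call.
- env.outline_of(target, picture): "mask" (480x640 bool, what is visible of it) and "bbox" ([centre column, centre row, width, height] in pixels, round what is visible of it).
- env.tip_of(target, picture): "pixel" ([column, row] in pixels: a listed point, or the origin of a listed thing).
The state is a dict: "time_s": time; "q": joint angles; "qvel": joint speeds; "joint_efforts": joint torques, N m; "position": TCP position; "tool_rot": TCP orientation; "ft_force": force on the tool from outside, world axes, zero at the start; "wrist_torque": the same for the moment, N m; "grip_width": finger opening in m; "gripper_force": force on a finger pad.
Only numpy, scipy, OpenCV 4.12 (cv2) and the standard library are available. Lean on these libraries where they do the work, as an engineer would, in place of code of your own. Each camera call takes 0.05 s, during which the arm holds its last target. There are 200 camera calls.

## Task

Lay out the pantry groceries: on the white shelf board, stand the red sauce bottle midway between the red canister and the white basket, and the salt drum straight behind the canister (towards the board's wooden back lip) with about a finger's breadth (15 mm) between them. Of the two identical dark tins one is full and one nearly empty: stand the full, heavier one in the middle of the round wooden riser, put the amber spice jar centrally on top of it, and leave the other tin standing on the bare counter. Do not knock anything over or disturb the mug and the honey jar.

Things in the scene. Friction and masses are not known exactly. Their poses are not given: they have to be found in the camera images.
- canister: Red round canister with black lid, diameter 84 mm, 90 mm high, fixed on the white shelf board (board 280 x 330 mm, top 18 mm above the counter; a wooden lip 16 mm high runs along its back edge, far from the robot). Origin: centre of its underside, on the board top. Its x axis points straight back across the board towards the lip, its y axis along the board to the left as seen from the robot, z up. Its centre is 40 mm in front of the board's centre line
- basket: White square basket 90 x 90 mm holding four blue bottles, 74 mm high in all, fixed on the same board beside the canister, on its left or its right: centres 190 mm apart along the board's y axis. Origin: centre of its underside, on the board top; axes as the canister's
- riser: Round wooden riser with a cork top, diameter 100 mm, 24 mm high, fixed on the counter. Origin: centre of its underside, at counter height; z up
- tin_a_mid (a point): One of two tins that look the same: dark steel with a copper band and white lid, upright cylinder of diameter 60 mm, 90 mm high, flat top. One weighs 0.35 to 0.5 kg (full), the other 0.08 to 0.15 kg (nearly empty); only lifting tells which. This point: its centre, 45 mm above its underside; z up. At the start it stands on the counter
- tin_b_mid (a point): The other of the two tins: dark steel with a copper band and white lid, upright cylinder of diameter 60 mm, 90 mm high, flat top, weight as told for its twin. This point: its centre, 45 mm above its underside; z up. At the start it stands on the counter
- sauce_mid (a point): Red sauce bottle with yellow label and green cap, 94 mm high, about 0.22 kg; body diameter 42 mm up to 60 mm above its underside, then a narrow neck (cap diameter 26 mm). This point: its centre, 47 mm above its underside; z up. At the start it stands on the counter
- spice_mid (a point): Amber spice jar with paper label and orange lid, diameter 44 mm, 60 mm high, about 0.11 kg. This point: its centre, 30 mm above its underside; z up. At the start it stands on the counter
- salt_mid (a point): White salt drum with a blue band and blue top, diameter 58 mm, 95 mm high, about 0.4 kg. This point: its centre, 47.5 mm above its underside; z up. At the start it stands on the counter
- mug: Blue mug, diameter 80 mm, 85 mm high, a bystander on the counter, not to be disturbed. Origin: centre of its underside
- honey: Green glass honey jar with a brass lid, diameter 64 mm, 100 mm high, a bystander on the counter, not to be disturbed. Origin: centre of its underside

How it is judged:
By the outcome, as a careful person would: the job done as asked, in the order asked, and still so for the second after the job is handed in, with the robot touching nothing.
It also fails if it takes over 144 s, if anything falls off the work surface, if the arm or the gripper's body presses on something with over 40 N, if the wrist force passes 120 N, or if a joint passes its speed limit or range.

## Working session

There is one attempt and no reset: what is moved stays moved. The work goes in short steps, Python scripts to look and compute and a tool call to move; the robot and the scene stay as the last step left them, time stands still between calls to the robot, and variables do not carry over. Pictures are saved under pics/ and viewed, at most 14 in all, crops included, and the job is handed in when it is done.

Besides the shell and the picture viewer there is one more tool, called after "Request:" by a JSON object that holds its "fn" and its "kwargs". move_arm: Moves the arm, as the interface text tells. Its arguments: {"type":"object","properties":{"plan":{"type":"array"},"squeeze":{"type":"number"}},"required":["plan"]}

```bash
ls; mkdir -p pics; cat > h.py <<'E'
import numpy as np, cv2
from rig import env
def ray(im,px):
    R=np.array(im["R"]);t=np.array(im["t"]);f=240/np.tan(np.radians(im["fov_y"]/2))
    u=np.array([px[0]-im["cx"],px[1]-im["cy"]])
    if im.get("fish"):
        r=np.hypot(*u);th=r/f;d=np.array([*(u/max(r,1e-9)*np.sin(th)),np.cos(th)])
    else: d=np.array([*(u/f),1.])
    return -R.T@t, R.T@d
def atz(im,px,z):
    c,d=ray(im,px);return c+d*(z-c[2])/d[2]
def shot(n):
    im=env.get_image(n);im["fish"]=n=="wrist";return im
def save(im,name): cv2.imwrite("pics/"+name,im["color"][:,:,::-1])
E
python3 - <<'E'
from h import *
s=env.observe();print({k:np.round(v,3).tolist() for k,v in s.items()})
Z=dict(canister=.018,basket=.018,riser=0,tin_a_mid=.045,sauce_mid=.047,spice_mid=.03,salt_mid=.0475,mug=0,honey=0)
for n in("scene","side"):
    im=shot(n);save(im,n+"0.png");print(n,im["fov_y"],-np.array(im["R"]).T@np.array(im["t"]))
    for k,z in Z.items():
        for d in env.tip_of(k,im)[:3]:
            print(k,round(d["conf"],2),np.round(d["pixel"],1),np.round(atz(im,d["pixel"],z)[:2],4))
im=shot("wrist");save(im,"wrist0.png")
E
```

```text
pics
{'time_s': 0.0, 'q': [-87.51, 21.841, 74.384, -0.001, 83.859, -12.334], 'qvel': [0.004, 0.075, 0.011, -0.054, 0.028, -0.009], 'joint_efforts': [0.0, -44.846, -23.128, -0.0, 0.005, -0.0], 'position': [0.141, -0.531, 0.199], 'tool_rot': [[0.967, 0.256, -0.0], [0.256, -0.967, 0.001], [0.0, -0.001, -1.0]], 'ft_force': [0.496, -1.334, -0.282], 'wrist_torque': [-0.006, 0.035, 0.005], 'gripper_force': 0.0, 'grip_width': 0.085}
scene 57.738604422609356 [ 1.00512409 -0.54971363  0.64851533]
canister 0.57 [370.7 177.3] [0.5191 0.2631]
canister 0.38 [187.5 284.8] [ 0.4475 -0.268 ]
basket 0.96 [322.3 211.7] [0.5103 0.0743]
riser 0.83 [189.2 283.3] [ 0.431  -0.2553]
sauce_mid 0.96 [241.4 301.8] [ 0.581  -0.2465]
sauce_mid 0.38 [372.2 299.6] [ 0.7598 -0.0965]
spice_mid 0.81 [239.6 242.8] [ 0.4489 -0.1288]
spice_mid 0.62 [168.6 350.7] [ 0.551  -0.3862]
salt_mid 0.79 [169.9 347.1] [ 0.5599 -0.3853]
mug 0.75 [373.8 301.4] [ 0.7455 -0.0629]
honey 0.75 [313.5 354.9] [ 0.7304 -0.2268]
side 56.9466453320918 [ 0.46903677 -0.59512323  0.70472197]
canister 0.65 [257.6 175.5] [0.5223 0.2699]
canister 0.61 [345.1 437.8] [ 0.5686 -0.3763]
basket 0.62 [264.4 233.1] [0.5108 0.0718]
riser 0.97 [246.7 386.9] [ 0.4329 -0.2566]
riser 0.41 [239.2 310.2] [ 0.4365 -0.1019]
sauce_mid 0.66 [335.8 352.3] [ 0.5852 -0.2511]
spice_mid 0.74 [244.2 310. ] [ 0.4468 -0.1244]
salt_mid 0.5 [244.5 308.5] [ 0.4483 -0.1335]
mug 0.58 [385.7 269.4] [ 0.7404 -0.066 ]
honey 0.74 [266.9 453.5] [ 0.4505 -0.3674]
honey 0.64 [408.1 337.7] [ 0.7285 -0.2262]
```

View pics/scene0.png

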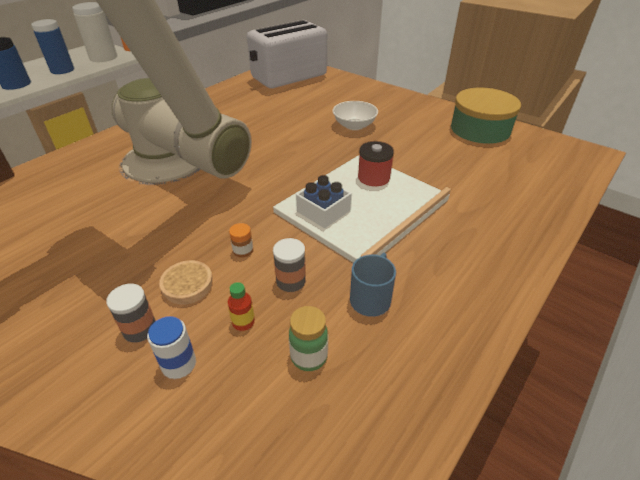

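View pics/side0.png

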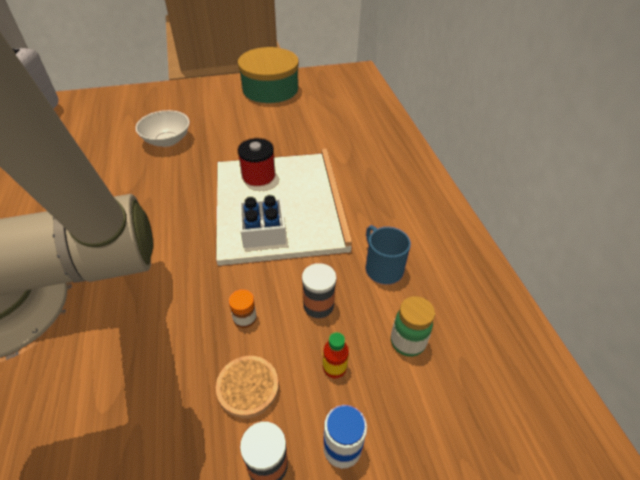

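The pictures show:
- **Scene view:** basket (323,202), canister (376,165), spice (241,240), tins (290,265) and (132,313), salt (172,348), sauce (241,308), riser (187,283).
- **Side view:** tins (319,290) and (265,455), salt (345,437), and the lip on the right edge of the board.

Next I'll fit cylinder silhouettes and the board rectangle.

```bash
cat >> h.py <<'E'
from scipy.optimize import least_squares
def proj(im,X):
    R=np.array(im["R"]);c=X@R.T+np.array(im["t"]);f=240/np.tan(np.radians(im["fov_y"]/2))
    if im.get("fish"):
        r=np.hypot(c[:,0],c[:,1]);k=f*np.arctan2(r,c[:,2])/r
        return np.c_[im["cx"]+k*c[:,0],im["cy"]+k*c[:,1]]
    return np.c_[im["cx"]+f*c[:,0]/c[:,2],im["cy"]+f*c[:,1]/c[:,2]]
A=np.linspace(0,2*np.pi,72,endpoint=False);C=np.c_[np.cos(A),np.sin(A)]
def cyl(x,y,parts): return np.vstack([np.c_[C*r+[x,y],np.full(72,z)] for r,z in parts])
def box(p): return np.r_[p.min(0),p.max(0)]
G=dict(canister=[(.042,.018),(.042,.1)],riser=[(.05,0),(.05,.024)],tin_a_mid=[(.03,0),(.03,.09)],sauce_mid=[(.021,0),(.021,.06),(.013,.094)],
 spice_mid=[(.022,0),(.022,.06)],salt_mid=[(.029,0),(.029,.095)],mug=[(.04,0),(.04,.085)],honey=[(.032,0),(.032,.1)])
def fit(ims,obs,parts,x0):
    "obs: per image bbox [l,t,r,b]; robust fit of the axis position"
    return least_squares(lambda p:np.concatenate([(box(cyl(p[0],p[1],parts))if 0 else box(proj(i,cyl(p[0],p[1],parts)))-o) for i,o in zip(ims,obs)]),x0,loss="soft_l1",diff_step=1e-4)
def mbox(m):
    ys,xs=np.where(m);return np.array([xs.min()-.0,ys.min(),xs.max()+1,ys.max()+1])-.5
E
python3 - <<'E'
from h import *
ims=[shot("scene"),shot("side")]
X0=dict(canister=[(.52,.267)],riser=[(.432,-.256)],tin_a_mid=[(.45,-.367),(.57,-.13)],sauce_mid=[(.583,-.249)],spice_mid=[(.448,-.126)],salt_mid=[(.56,-.385)],mug=[(.743,-.065)],honey=[(.729,-.2265)])
for k,l in X0.items():
    ds=[env.outline_of(k,i)[:5] for i in ims]
    for x0 in l:
        obs=[];use=[]
        for i,d in zip(ims,ds):
            q=box(proj(i,cyl(*x0,G[k])))
            best=min(d,key=lambda e:np.abs(mbox(e["mask"])-q).sum(),default=None)
            if best is not None and np.abs(mbox(best["mask"])-q).max()<30: obs.append(mbox(best["mask"]));use.append(i)
        if not use: print(k,x0,"none");continue
        r=fit(use,obs,G[k],x0);print(k,np.round(r.x,4),[np.round(fit([u],[o],G[k],x0).x,4).tolist() for u,o in zip(use,obs)],np.round(r.fun,1))
# board: white top
for n,i in zip(("scene","side"),ims):
    hsv=cv2.cvtColor(i["color"],cv2.COLOR_RGB2HSV);m=((hsv[...,1]<60)&(hsv[...,2]>150)).astype(np.uint8)
    nl,lab,st,_=cv2.connectedComponentsWithStats(m)
    c=proj(i,np.array([[.47,.17,.018]]))[0].astype(int);L=lab[c[1],c[0]];print(n,c,L,st[L])
    h=cv2.convexHull(np.argwhere(lab==L)[:,::-1].astype(np.int32))
    p=cv2.approxPolyDP(h,6,True)[:,0]
    for q in p: print(q,np.round(atz(i,q,.018)[:2],4))
E
```

```text
canister [0.5231 0.2708] [[0.5231, 0.2708]] [-0.2 -0.6  0.2  0.4]
riser [ 0.4341 -0.2587] [[0.4323, -0.2587], [0.4346, -0.2578]] [-0.4 -0.6  1.7  1.  -0.7 -2.   0.3  1.7]
tin_a_mid [ 0.4486 -0.3828] [[0.4486, -0.3828]] [-0.8 -1.7  1.   1. ]
tin_a_mid (0.57, -0.13) none
sauce_mid [ 0.5843 -0.2527] [[0.5844, -0.2526], [0.5842, -0.2531]] [-0.4 -0.1  0.2  0.2 -0.3 -1.3  0.3  0.8]
spice_mid [ 0.4441 -0.1196] [[0.4441, -0.1194], [0.4441, -0.1197]] [-0.7 -0.4  0.6  0.4 -0.5 -0.   0.6 -0.1]
salt_mid [ 0.5622 -0.3827] [[0.564, -0.3825], [0.5616, -0.3829]] [-1.8 -1.3  0.4  0.1 -0.1 -0.9  0.9  0.4]
mug [ 0.7371 -0.0625] [[0.7361, -0.0622], [0.7381, -0.0623]] [-0.1  0.4  0.8  0.3 -0.4 -0.1 -0.5  0.4]
honey [ 0.7244 -0.2311] [[0.7255, -0.2313], [0.7222, -0.2324]] [-0.9 -3.  -0.   0.9 -0.4 -2.5  2.1  0.2]
scene [333 186] 0 [     0      0    640    480 280145]
[639 479] [ 1.1962 -0.1112]
[  0 479] [ 0.5311 -0.6499]
[0 0] [-2.1701  0.455 ]
[638   0] [0.7023 2.6102]
side [240 205] 153 [ 217  154  128  108 8707]
[344 248] [ 0.667  -0.0062]
[219 261] [0.4097 0.0133]
[218 163] [0.4311 0.3407]
[321 155] [0.6934 0.3187]
```

```bash
python3 - <<'E'
from h import *
ims=[shot("scene"),shot("side")]
for i,p in zip(ims,[(290,265),(319,290)]): print(atz(i,p,.045)[:2])
k="tin_a_mid"
for i in ims: print([(round(e["conf"],2),mbox(e["mask"])) for e in env.outline_of(k,i)],[ (round(e["conf"],2),np.round(e["bbox"])) for e in env.outline_of("basket",i)],[ (round(e["conf"],2),np.round(e["bbox"])) for e in env.outline_of("canister",i)])
# board yaw by subpixel edges in both: sample normals of predicted rectangle edges
def rect(p,u,v): # board coords centre p0,p1 yaw p2
    c,s=np.cos(p[2]),np.sin(p[2]);return np.c_[p[0]+c*u-s*v,p[1]+s*u+c*v,np.full(len(u),.018)]
t=np.linspace(-.9,.9,40)
E_=[(-.14*np.ones(40),.165*t,-1,0),(.11*t-.02,-.165*np.ones(40),0,-1),(.11*t-.02,.165*np.ones(40),0,1)]
def meas(p,i):
    g=cv2.GaussianBlur(cv2.cvtColor(i["color"],cv2.COLOR_RGB2HSV)[...,1].astype(np.float32),(0,0),.8);out=[]
    for u,v,du,dv in E_:
        o=np.arange(-.015,.0151,.0005)
        prof=np.array([cv2.remap(g,*[a.astype(np.float32).reshape(1,-1) for a in proj(i,rect(p,u+d*du,v+d*dv)).T],cv2.INTER_LINEAR)[0] for d in o])
        dd=np.diff(prof,axis=0);j=dd.argmax(0);ok=dd.max(0)>3
        out.append([(u[n],v[n],o[j[n]]+.00025,du,dv) for n in np.where(ok)[0]])
    return out
th=np.radians(-4.2);cc=np.array([.523,.2708]);
for i in ims:
  p=np.array([.4097+.14-.165*np.sin(th)*1,.0133+.165-.01,th])
  for it in range(4):
    M=[np.array(m) for m in meas(p,i)]
    W=[rect(p,m[:,0]+m[:,2]*m[:,3],m[:,1]+m[:,2]*m[:,4])[:,:2] for m in M]
    def res(q):
        c,s=np.cos(q[2]),np.sin(q[2]);r=[]
        for w,m in zip(W,M):
            d=w-q[:2];U=d@[c,s];V=d@[-s,c]
            r.append((U+.14) if m[0,3] else (V-m[0,4]*.165))
        return np.concatenate(r)*1e3
    p=least_squares(res,p,loss="soft_l1").x
  print("board",np.round(p[:2],4),np.degrees(p[2]),np.median(np.abs(res(p))),[len(m) for m in M])
  c,s=np.cos(p[2]),np.sin(p[2]);d=cc-p[:2];print("can in board",d@[c,s],d@[-s,c])
save(ims[0],"tmp.png")
E
```

```text
[ 0.58609222 -0.12206611]
[ 0.58691145 -0.12028028]
[(0.91, array([105.5, 282.5, 155.5, 340.5])), (0.39, array([273.5, 237.5, 306.5, 290.5]))] [(0.65, array([326., 201.,  53.,  47.])), (0.26, array([373., 285.,  40.,  62.]))] [(0.65, array([376., 164.,  36.,  46.]))]
[(0.72, array([239.5, 421.5, 287.5, 479.5]))] [(0.83, array([265., 220.,  48.,  54.])), (0.59, array([344., 438.,  40.,  59.]))] [(0.73, array([255., 163.,  44.,  52.]))]
board [0.5556 0.1579] -4.270644104108634 1.199875910989967 [40, 40, 23]
can in board -0.04092524873724271 0.11012328953339552
board [0.554  0.1572] -4.393945599783175 1.1389951799203601 [40, 40, 24]
can in board -0.0395713779141198 0.11092853111423168
```

```bash
cat >> h.py <<'E'
def pose():
    s=env.observe();R=np.array(s["tool_rot"]);return np.array(s["position"]),np.degrees(np.arctan2(R[1,1],R[0,1]))
def route(wps,p=None,yaw=None):
    "wps: (x,y,z,yaw of tool y,jaw,hold rows). Prints calls of 5 rows in tool axes (tool pointing down)"
    if p is None: p,yaw=pose()
    rows=[]
    P,Y=np.array(p,float),yaw
    for x,y,z,w,j,h in wps:
        T=np.array([x,y,z]);n=int(max(1,np.ceil(np.linalg.norm(T-P)/.042),np.ceil(abs(w-Y)/7.5)))
        for k in range(1,n+1): rows.append((P+(T-P)*k/n,Y+(w-Y)*k/n,j))
        rows+= [(T,w,j)]*h;P,Y=T,w
    P0,Y0=np.array(p,float),yaw
    for a in range(0,len(rows),5):
        out=[]
        c,s=np.cos(np.radians(Y0)),np.sin(np.radians(Y0)); ty=np.array([c,s,0]);tx=np.array([-s,c,0])  # x = y x z, z=-Z
        for T,w,j in rows[a:a+5]:
            d=T-P0;out.append([0,0,round(-(w-Y0),1),round(d@tx*100,2),round(d@ty*100,2),round(-d[2]*100,2),j])
        print(str(out).replace(" ",""))
        l=out[-1];P0=P0+(tx*l[3]+ty*l[4]-np.array([0,0,1])*l[5])/100;Y0=Y0-l[2]
E
python3 - <<'E'
from h import *
p,y=pose();print(p,y,np.array(env.observe()["tool_rot"])[:,0])
route([(.5843,-.2527,.18,-4.3,.41,0),(.5843,-.2527,.027,-4.3,.41,1)])
i=shot("side"); 
ims=[shot("scene"),i]
o=[np.array([273.5,237.5,306.5,290.5])];print(fit(ims[:1],o,G["tin_a_mid"],(.5865,-.121)))
E
```

```text
[ 0.14074946 -0.53166517  0.19911354] -75.17321993673632 [9.66703887e-01 2.55897623e-01 2.03408128e-05]
[[0,0,np.float64(-5.5),np.float64(3.85),np.float64(-1.2),np.float64(0.15),0.41],[0,0,np.float64(-10.9),np.float64(7.69),np.float64(-2.4),np.float64(0.29),0.41],[0,0,np.float64(-16.4),np.float64(11.54),np.float64(-3.6),np.float64(0.44),0.41],[0,0,np.float64(-21.8),np.float64(15.39),np.float64(-4.81),np.float64(0.59),0.41],[0,0,np.float64(-27.3),np.float64(19.24),np.float64(-6.01),np.float64(0.74),0.41]]
[[0,0,np.float64(-5.4),np.float64(3.97),np.float64(0.7),np.float64(0.14),0.41],[0,0,np.float64(-10.9),np.float64(7.94),np.float64(1.4),np.float64(0.29),0.41],[0,0,np.float64(-16.3),np.float64(11.91),np.float64(2.09),np.float64(0.44),0.41],[0,0,np.float64(-21.8),np.float64(15.88),np.float64(2.79),np.float64(0.58),0.41],[0,0,np.float64(-27.2),np.float64(19.85),np.float64(3.49),np.float64(0.73),0.41]]
[[0,0,np.float64(-5.5),np.float64(3.21),np.float64(2.43),np.float64(0.15),0.41],[0,0,np.float64(-10.9),np.float64(6.42),np.float64(4.86),np.float64(0.29),0.41],[0,0,np.float64(-16.4),np.fl
[... 265 characters left out ...]
p.float64(3.83),0.41],[0,0,np.float64(0.0),np.float64(0.0),np.float64(0.0),np.float64(7.65),0.41],[0,0,np.float64(0.0),np.float64(0.0),np.float64(0.0),np.float64(7.65),0.41]]
     message: `ftol` termination condition is satisfied.
     success: True
      status: 2
         fun: [-2.298e-03 -8.045e-01  1.456e-03  6.739e-01]
           x: [ 5.855e-01 -1.197e-01]
        cost: 0.48933120521226625
         jac: [[ 3.888e+02  3.662e+02]
               [ 1.476e+02 -1.849e+02]
               [ 3.794e+02  3.188e+02]
               [ 1.822e+02 -2.272e+02]]
        grad: [-2.086e-06  7.031e-07]
  optimality: 2.0862768408402843e-06
 active_mask: [ 0.000e+00  0.000e+00]
        nfev: 4
        njev: 4
```

```bash
sed -i 's/print(str(out).replace(" ",""))/print(str([[float(v) for v in r] for r in out]).replace(" ",""))/' h.py
```

Request:
{"fn": "move_arm", "kwargs": {"plan": [[0,0,-5.5,3.8,-1.2,0.1,0.41],[0,0,-10.9,7.7,-2.4,0.3,0.41],[0,0,-16.4,11.5,-3.6,0.4,0.41],[0,0,-21.8,15.4,-4.8,0.6,0.41],[0,0,-27.3,19.2,-6.0,0.7,0.41]]}}

```text
time_s: 2.95
position: [0.3122, -0.4235, 0.1921]
tool_rot: [[0.739, 0.674, 0.0], [0.674, -0.739, -0.0], [0.0, 0.0, -1.0]]
ft_force: [0.2, -0.8, -0.8]
grip_width: 0.0603
gripper_force: 0.0
```

Request:
{"fn": "move_arm", "kwargs": {"plan": [[0,0,-5.4,4.0,0.7,0.1,0.41],[0,0,-10.9,7.9,1.4,0.3,0.41],[0,0,-16.3,11.9,2.1,0.4,0.41],[0,0,-21.8,15.9,2.8,0.6,0.41],[0,0,-27.2,19.9,3.5,0.7,0.41]]}}

```text
time_s: 3.45
position: [0.4834, -0.3159, 0.185]
tool_rot: [[0.349, 0.937, -0.0], [0.937, -0.349, -0.0], [-0.0, -0.0, -1.0]]
ft_force: [0.4, -0.1, -0.7]
grip_width: 0.0604
gripper_force: 0.0
```

Request:
{"fn": "move_arm", "kwargs": {"plan": [[0,0,-5.5,3.2,2.4,0.1,0.41],[0,0,-10.9,6.4,4.9,0.3,0.41],[0,0,-16.4,9.6,7.3,0.4,0.41],[0,0,-16.4,9.6,7.3,0.4,0.41],[0,0,-16.4,9.6,7.3,0.4,0.41]]}}

```text
time_s: 3.95
position: [0.5846, -0.2524, 0.1807]
tool_rot: [[0.074, 0.997, -0.001], [0.997, -0.074, 0.0], [0.0, -0.001, -1.0]]
ft_force: [0.2, -0.8, 0.3]
grip_width: 0.0599
gripper_force: 0.0
```

```bash
python3 - <<'E'
from h import *
print(pose());route([(.5843,-.2527,.027,-4.3,.41,1)])
i=shot("wrist");save(i,"w1.png");print(i["fov_y"],i["cx"],i["cy"])
for d in env.tip_of("sauce_mid",i)[:2]:print(d,atz(i,d["pixel"],.047))
for d in env.outline_of("sauce_mid",i)[:1]:
    o=mbox(d["mask"]);r=fit([i],[o],G["sauce_mid"],(.5843,-.2527));print(r.x,r.fun)
E
```

```text
(array([ 0.58456654, -0.25241816,  0.18068882]), np.float64(-4.22248310140028))
[[0.0,0.0,0.0,-0.01,-0.01,3.84,0.41],[0.0,0.0,0.0,-0.02,-0.01,7.68,0.41],[0.0,0.0,0.1,-0.02,-0.02,11.53,0.41],[0.0,0.0,0.1,-0.03,-0.02,15.37,0.41],[0.0,0.0,0.1,-0.03,-0.02,15.37,0.41]]
65.70646984690485 322.41002652242275 237.96850164061485
{'pixel': [323.9, 218.6], 'conf': 0.56} [ 0.58459554 -0.2538653   0.047     ]
[ 0.58359271 -0.25124424] [-0.55913808 -0.57324435  0.55958871  0.45734224]
```

Request:
{"fn": "move_arm", "kwargs": {"plan": [[0,0,0,0,0,4,0.41],[0,0,0,0,0,8,0.41],[0,0,0,0,0,12,0.41],[0,0,0,0,0,15.4,0.41],[0,0,0,0,0,15.4,0.41]]}}

```text
time_s: 4.6
position: [0.5814, -0.2524, 0.0231]
tool_rot: [[0.076, 0.997, -0.007], [0.997, -0.076, 0.005], [0.004, -0.008, -1.0]]
ft_force: [-1.2, -0.8, -0.7]
grip_width: 0.0601
gripper_force: 0.0
```

Request:
{"fn": "move_arm", "kwargs": {"plan": [[0,0,0,0,0,0,-1],[0,0,0,0,0,0,-1],[0,0,0,0,0,0,-1],[0,0,0,0,0,0,-1],[0,0,0,0,0,0,-1]], "squeeze": 40}}

```text
time_s: 5.1
position: [0.5849, -0.2539, 0.0296]
tool_rot: [[0.075, 0.997, 0.003], [0.997, -0.075, -0.003], [-0.003, 0.003, -1.0]]
ft_force: [-3.4, -0.5, 7.0]
grip_width: 0.0329
gripper_force: 36.0
```

```bash
python3 - <<'E'
from h import *
print(pose(),env.observe()["gripper_force"])
x,y=.5158,.1762
route([(.5843,-.2527,.17,-4.3,-1,0),(x,y,.17,-4.3,-1,2)])
E
```

```text
(array([ 0.58493566, -0.25391976,  0.02963389]), np.float64(-4.276351304890115)) 35.965974142891355
[[0.0,0.0,0.0,0.03,-0.02,-3.51,-1.0],[0.0,0.0,0.0,0.06,-0.04,-7.02,-1.0],[0.0,0.0,0.0,0.09,-0.05,-10.53,-1.0],[0.0,0.0,0.0,0.12,-0.07,-14.04,-1.0],[0.0,0.0,0.0,3.96,-0.98,-14.04,-1.0]]
[[0.0,0.0,0.0,3.84,-0.92,0.0,-1.0],[0.0,0.0,0.0,7.68,-1.83,0.0,-1.0],[0.0,0.0,0.0,11.52,-2.74,0.0,-1.0],[0.0,0.0,0.0,15.37,-3.65,0.0,-1.0],[0.0,0.0,0.0,19.21,-4.56,0.0,-1.0]]
[[0.0,0.0,0.0,3.84,-0.91,0.0,-1.0],[0.0,0.0,0.0,7.68,-1.83,0.0,-1.0],[0.0,0.0,0.0,11.52,-2.74,0.0,-1.0],[0.0,0.0,0.0,15.36,-3.65,0.0,-1.0],[0.0,0.0,0.0,19.21,-4.56,0.0,-1.0]]
[[0.0,0.0,0.0,-0.0,-0.0,0.0,-1.0],[0.0,0.0,0.0,-0.0,-0.0,0.0,-1.0]]
```

```bash
python3 - <<'E'
from h import *
a,b,c=shot("side"),shot("wrist"),shot("scene")
A=cv2.resize(a["color"][270:430,250:450],(500,400));B=cv2.resize(c["color"][230:350,150:330],(500,400))[:, :300]
cv2.imwrite("pics/g1.png",np.hstack([A,B])[:,:,::-1]);save(b,"w2.png")
for n,i in zip(("side","scene"),(a,c)):
    d=env.outline_of("sauce_mid",i)
    if d: print(n,d[0]["conf"],mbox(d[0]["mask"]),box(proj(i,cyl(.5843,-.2527,G["sauce_mid"]))))
print(env.observe()["grip_width"])
E
```

```text
side 0.82 [321.5 331.5 348.5 377.5] [322.20636229 331.15066135 348.8196749  378.28973669]
scene 0.71 [227.5 284.5 254.5 331.5] [227.11691632 281.37078104 254.73402697 330.65164743]
0.03305725634401991
```

View pics/g1.png

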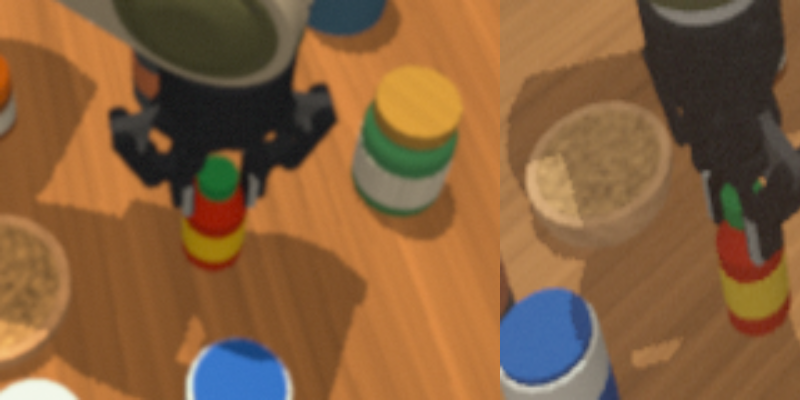

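The side view (crop, pads near (190,215) and (250,205)) shows the pads on the bottle's shoulder. The 33 mm opening agrees with that. I'll open, go a little lower and regrip.

Request:
{"fn": "move_arm", "kwargs": {"plan": [[0,0,0,0,0,0,0.3],[0,0,0,0,0,0,0.3],[0,0,0,0,0,0,0.3],[0,0,0,0,0,0.2,0.3],[0,0,0,0,0,0.2,0.3]]}}

```text
time_s: 5.85
position: [0.5841, -0.2528, 0.0247]
tool_rot: [[0.074, 0.997, -0.0], [0.997, -0.074, 0.0], [0.0, -0.001, -1.0]]
ft_force: [-0.5, 0.7, -0.2]
grip_width: 0.0555
gripper_force: 0.0
```

```bash
python3 - <<'E'
from h import *
s=env.observe();print(pose(),s["grip_width"],s["ft_force"])
a=shot("side");w=shot("wrist")
d=env.outline_of("sauce_mid",a)
for e in d[:1]: print(e["conf"],mbox(e["mask"]))
# fingertips: project tip corners at this pose for two heights
p,_=pose()
A=a["color"][300:400,280:400];cv2.imwrite("pics/g2.png",cv2.resize(A,None,fx=6,fy=6,interpolation=cv2.INTER_CUBIC)[:,:,::-1])
for z in (0,.005,.01,.02): 
    q=proj(a,np.array([p+[-.0276,0,z],p+[.0276,0,z]]))-[280,300];print(z,np.round(q*6))
E
```

```text
(array([ 0.58413659, -0.2528167 ,  0.02474084]), np.float64(-4.271051124292246)) 0.05545148100627432 [-0.46297945  0.66145421 -0.16995864]
0.92 [321.5 331.5 349.5 377.5]
0 [[234. 379.]
 [425. 340.]]
0.005 [[234. 370.]
 [426. 331.]]
0.01 [[234. 361.]
 [427. 322.]]
0.02 [[235. 343.]
 [430. 304.]]
```

View pics/g2.png

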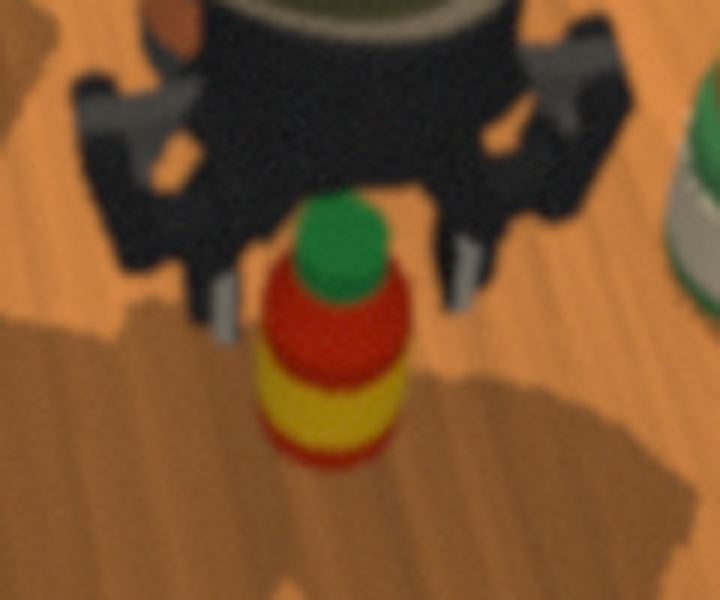

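In this crop the pad ends show at (225,342) and (458,308), about 18–20 mm above the TCP. The palm leaves no room to go lower, so I'll take the bottle by its cylindrical cap.

Request:
{"fn": "move_arm", "kwargs": {"plan": [[0,0,0,0,0,-3.0,0.3],[0,0,0,0,0,-3.0,0.3],[0,0,0,0,0,-3.0,-0.2],[0,0,0,0,0,-3.0,-0.2],[0,0,0,0,0,-3.0,-0.2]]}}

```text
time_s: 6.5
position: [0.5838, -0.2527, 0.0542]
tool_rot: [[0.075, 0.997, -0.001], [0.997, -0.075, 0.001], [0.001, -0.001, -1.0]]
ft_force: [0.3, 0.2, 0.2]
grip_width: 0.0343
gripper_force: 0.0
```

Request:
{"fn": "move_arm", "kwargs": {"plan": [[0,0,0,0,0,0,-1],[0,0,0,0,0,0,-1],[0,0,0,0,0,0,-1],[0,0,0,0,0,0,-1],[0,0,0,0,0,0,-1]], "squeeze": 40}}

```text
time_s: 7.0
position: [0.5841, -0.2528, 0.0548]
tool_rot: [[0.074, 0.997, -0.001], [0.997, -0.074, 0.0], [0.0, -0.001, -1.0]]
ft_force: [-0.7, -0.4, -2.6]
grip_width: 0.0225
gripper_force: 39.2
```

Request:
{"fn": "move_arm", "kwargs": {"plan": [[0,0,0,0,0,-0.5,-1],[0,0,0,0,0,-1.5,-1],[0,0,0,0,0,-3,-1],[0,0,0,0,0,-3,-1],[0,0,0,0,0,-3,-1]]}}

```text
time_s: 7.5
position: [0.5843, -0.253, 0.0855]
tool_rot: [[0.075, 0.997, 0.001], [0.997, -0.075, -0.0], [-0.0, 0.001, -1.0]]
ft_force: [-0.3, 0.2, -2.1]
grip_width: 0.0224
gripper_force: 39.4
```

```bash
python3 - <<'E'
from h import *
s=env.observe();print(pose(),s["grip_width"],s["ft_force"],s["gripper_force"])
a=shot("side");c=shot("scene")
A=a["color"][280:400,270:400];B=c["color"][220:340,180:310]
cv2.imwrite("pics/g3.png",np.hstack([cv2.resize(v,(400,370)) for v in (A,B)])[:,:,::-1])
p,y=pose()
route([(.5843,-.2527,.19,-4.3,-1,0),(.5158,.1762,.19,-4.3,-1,2)])
E
```

```text
(array([ 0.58434259, -0.2530042 ,  0.08549521]), np.float64(-4.273087049332562)) 0.0224124606050352 [-0.28379574  0.2124635  -2.05618384] 39.37296509742737
[[0.0,0.0,0.0,0.0,0.01,-3.51,-1.0],[0.0,0.0,0.0,0.01,0.02,-7.03,-1.0],[0.0,0.0,0.0,0.01,0.03,-10.54,-1.0],[0.0,0.0,0.0,3.85,-0.88,-10.54,-1.0],[0.0,0.0,0.0,7.69,-1.79,-10.54,-1.0]]
[[0.0,0.0,0.0,3.84,-0.91,-0.0,-1.0],[0.0,0.0,0.0,7.69,-1.82,-0.0,-1.0],[0.0,0.0,0.0,11.53,-2.74,-0.0,-1.0],[0.0,0.0,0.0,15.37,-3.65,-0.0,-1.0],[0.0,0.0,0.0,19.21,-4.56,-0.0,-1.0]]
[[0.0,0.0,0.0,3.84,-0.91,-0.0,-1.0],[0.0,0.0,0.0,7.69,-1.82,-0.0,-1.0],[0.0,0.0,0.0,11.53,-2.73,-0.0,-1.0],[0.0,0.0,0.0,15.37,-3.64,-0.0,-1.0],[0.0,0.0,0.0,15.37,-3.64,-0.0,-1.0]]
[[0.0,0.0,0.0,-0.0,-0.0,-0.0,-1.0]]
```

View pics/g3.png

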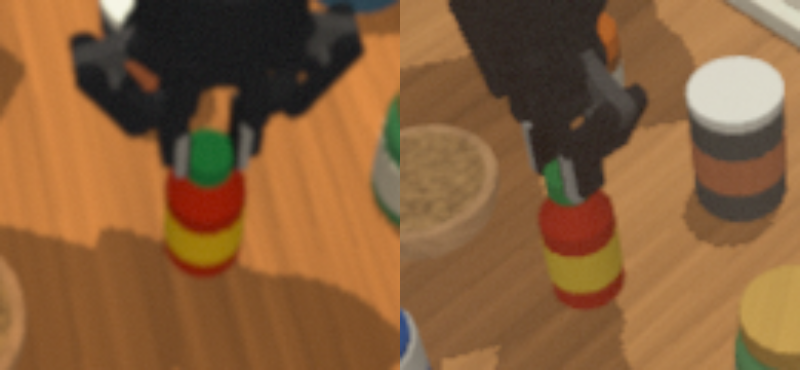

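The crops show the bottle upright and hanging by its cap, with 2.1 N measured. I'll carry it to the board.

Request:
{"fn": "move_arm", "kwargs": {"plan": [[0,0,0,0,0,-3.5,-1],[0,0,0,0,0,-7,-1],[0,0,0,0,0,-10.5,-1],[0,0,0,3.8,-0.9,-10.5,-1],[0,0,0,7.7,-1.8,-10.5,-1]]}}

```text
time_s: 8.1
position: [0.5718, -0.1746, 0.1902]
tool_rot: [[0.076, 0.997, 0.001], [0.997, -0.076, -0.0], [-0.0, 0.001, -1.0]]
ft_force: [-0.0, 0.4, -2.8]
grip_width: 0.0225
gripper_force: 39.8
```

Request:
{"fn": "move_arm", "kwargs": {"plan": [[0,0,0,3.8,-0.9,0,-1],[0,0,0,7.7,-1.8,0,-1],[0,0,0,11.5,-2.7,0,-1],[0,0,0,15.4,-3.6,0,-1],[0,0,0,19.2,-4.6,0,-1]]}}

```text
time_s: 8.6
position: [0.5398, 0.0217, 0.1896]
tool_rot: [[0.075, 0.997, -0.001], [0.997, -0.075, 0.0], [0.0, -0.001, -1.0]]
ft_force: [0.2, -0.3, -2.0]
grip_width: 0.0222
gripper_force: 39.8
```

Request:
{"fn": "move_arm", "kwargs": {"plan": [[0,0,0,3.8,-0.9,0,-1],[0,0,0,7.7,-1.8,0,-1],[0,0,0,11.5,-2.7,0,-1],[0,0,0,15.4,-3.6,0,-1],[0,0,0,15.4,-3.6,0,-1]]}}

```text
time_s: 9.1
position: [0.5146, 0.1803, 0.1896]
tool_rot: [[0.07, 0.998, -0.001], [0.998, -0.07, 0.001], [0.001, -0.001, -1.0]]
ft_force: [0.8, -1.0, -2.5]
grip_width: 0.0222
gripper_force: 39.8
```

```bash
python3 - <<'E'
from h import *
print(pose())
ims=[shot("scene"),shot("side"),shot("wrist")]
p,_=pose();zb=p[2]-.0548
P=[(r,z+zb) for r,z in G["sauce_mid"]]
for i in ims:
    d=env.outline_of("sauce_mid",i)
    if d:
        r=fit([i],[mbox(d[0]["mask"])],P,p[:2]);print("sauce",d[0]["conf"],r.x-p[:2],r.fun)
w=ims[2]
for k in ("canister","basket"):
    for d in env.tip_of(k,w)[:2]: print(k,d["conf"],d["pixel"],atz(w,d["pixel"],.018))
save(w,"w3.png")
route([(.5158,.1762,.0548+.019,-4.3,-1,3)])
E
```

```text
(array([0.51460301, 0.18033275, 0.18963468]), np.float64(-3.9982137044637693))
sauce 0.76 [-0.0015479   0.00425039] [-0.05020739 -0.0308517   0.04797105  0.02396128]
sauce 0.85 [-0.0015902   0.00193607] [-0.0867296   0.13282026  0.09122071 -0.1278961 ]
sauce 0.92 [-0.00072303  0.00257566] [-0.0172223  -1.01334354  0.01750202  0.69372704]
canister 0.81 [326.1, 109.1] [0.52459813 0.26915632 0.018     ]
[[0.0,0.0,-0.0,0.02,-0.02,3.87,-1.0],[0.0,0.0,-0.0,0.04,-0.03,7.75,-1.0],[0.0,0.0,-0.1,0.07,-0.05,11.62,-1.0],[0.0,0.0,-0.1,0.07,-0.05,11.62,-1.0],[0.0,0.0,-0.1,0.07,-0.05,11.62,-1.0]]
[[0.0,0.0,0.0,-0.0,-0.0,0.0,-1.0]]
```

View pics/w3.png

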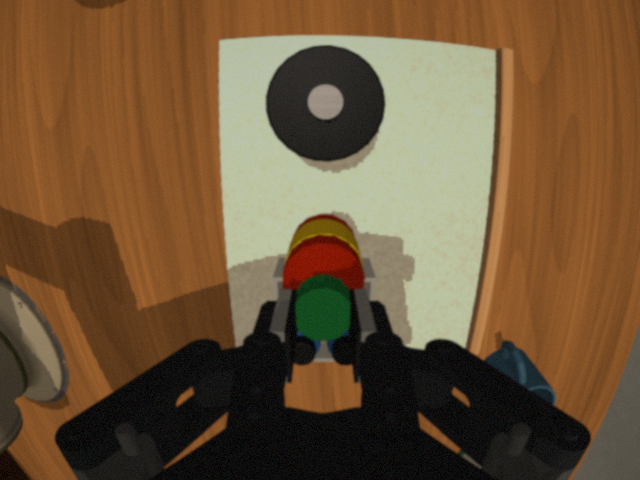

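The wrist view shows the bottle hanging upright under the gripper at (325,290). The canister lid is at (326,102) and the basket is hidden behind the fingers.

```bash
python3 - <<'E'
from h import *
print(pose())
ims=[shot("scene"),shot("side"),shot("wrist")]
p,_=pose();zb=p[2]-.0548
P=[(r,z+zb) for r,z in G["sauce_mid"]]
o=[mbox(env.outline_of("sauce_mid",i)[0]["mask"]) for i in ims]
for i,b in zip(ims,o):
    r=fit([i],[b],P,p[:2]);print("sauce",r.x-p[:2],r.fun)
print(fit(ims,o,P,p[:2]).x-p[:2])
w=ims[2];lid=[(.042,.018+.08),(.042,.108)]
m=w["color"][:220,230:420].max(2)<70;print(mbox(m))
d=env.outline_of("canister",w);
if d: b=mbox(d[0]["mask"]);print(b,fit([w],[b],[(.042,.018),(.042,.1)],(.523,.271)).x,fit([w],[b],[(.042,.018),(.042,.108)],(.523,.271)).x)
d=env.outline_of("canister",ims[1]);b=mbox(d[0]["mask"]);
for h in (.1,.108): r=fit(ims[1:2],[b],[(.042,.018),(.042,h)],(.523,.271));print("side",h,r.x,r.fun)
d=env.outline_of("canister",ims[0]);b=mbox(d[0]["mask"]);
for h in (.1,.108): r=fit(ims[:1],[b],[(.042,.018),(.042,h)],(.523,.271));print("scene",h,r.x,r.fun)
def bk(p): 
    c,s=np.cos(np.radians(-4.33)),np.sin(np.radians(-4.33));return np.array([[p[0]+c*a-s*b,p[1]+s*a+c*b,z] for a in(-.045,.045) for b in(-.045,.045) for z in(.018,)]+[[p[0]+c*a-s*b,p[1]+s*a+c*b,z] for a in(-.03,.03) for b in(-.03,.03) for z in(.092,)])
for n in (0,1):
    d=env.outline_of("basket",ims[n])
    if d: b=mbox(d[0]["mask"]);r=least_squares(lambda q:(box(proj(ims[n],bk(q)))-b)[[0,2,3]],(.509,.081),diff_step=1e-4);print("basket",d[0]["conf"],r.x,r.fun)
E
```

```text
(array([0.5162661 , 0.17549499, 0.19003787]), np.float64(-4.353831108416751))
sauce [1.30224303e-03 8.58885304e-05] [-0.0959788  -0.12267837  0.09153685  0.10176021]
sauce [0.00110864 0.00080819] [ 0.42518916  0.12572466 -0.45211689 -0.09232437]
sauce [-0.00092273  0.00121457] [ 0.03432787  0.69914129 -0.03432692 -0.52008934]
[-0.00078488  0.00122341]
[ 35.5  44.5 152.5 158.5]
[263.5  42.5 383.5 160.5] [0.52314955 0.27046417] [0.52309508 0.26999267]
side 0.1 [0.52465864 0.26881124] [-0.24198482 -2.16735528  0.2593241   1.25400703]
side 0.108 [0.52507724 0.26791886] [-0.44618038 -4.85719119  0.48586326  1.46738636]
scene 0.1 [0.52408551 0.26933682] [-0.1962122  -1.22911072  0.1833452   0.84258202]
scene 0.108 [0.52470804 0.26752083] [-0.40387826 -3.72392404  0.37333772  1.26145483]
basket 0.48 [ 0.41955736 -0.09884974] [-17.48159321  17.48048761  -2.38930642]
basket 0.84 [0.50581124 0.08179476] [ 1.41353841 -1.34002059  0.12145324]
```

Request:
{"fn": "move_arm", "kwargs": {"plan": [[0,0,0,-0.05,0,3.5,-1],[0,0,0,-0.05,0,7,-1],[0,0,0,-0.05,0,9.5,-1],[0,0,0,-0.05,0,10.5,-1],[0,0,0,-0.05,0,11.0,-1]]}}

```text
time_s: 10.55
position: [0.5161, 0.1758, 0.0797]
tool_rot: [[0.074, 0.997, -0.001], [0.997, -0.074, -0.0], [-0.0, -0.001, -1.0]]
ft_force: [0.4, -0.4, -2.0]
grip_width: 0.0224
gripper_force: 39.7
```

Request:
{"fn": "move_arm", "kwargs": {"plan": [[0,0,0,0,0,0.3,-1],[0,0,0,0,0,0.5,-1],[0,0,0,0,0,0.65,-1],[0,0,0,0,0,0.65,-1],[0,0,0,0,0,0.65,-1]]}}

```text
time_s: 11.05
position: [0.5162, 0.1758, 0.074]
tool_rot: [[0.074, 0.997, 0.001], [0.997, -0.074, 0.0], [0.0, 0.001, -1.0]]
ft_force: [0.2, 0.2, -2.5]
grip_width: 0.0221
gripper_force: 39.7
```

```bash
python3 - <<'E'
from h import *
s=env.observe();print(pose(),s["ft_force"],s["grip_width"])
E
```

```text
(array([0.51620579, 0.17584641, 0.0740134 ]), np.float64(-4.271577527914651)) [ 0.22016551  0.15171958 -2.47673197] 0.02210189186075232
```

Request:
{"fn": "move_arm", "kwargs": {"plan": [[0,0,0,0,0,0.1,-1],[0,0,0,0,0,0.1,-1],[0,0,0,0,0,0.1,0.2],[0,0,0,0,0,0.1,0.2],[0,0,0,0,0,0.1,0.2]]}}

```text
time_s: 11.55
position: [0.5161, 0.1758, 0.0728]
tool_rot: [[0.075, 0.997, 0.0], [0.997, -0.075, 0.0], [0.0, 0.0, -1.0]]
ft_force: [-0.8, -0.2, -0.5]
grip_width: 0.0509
gripper_force: 0.0
```

Request:
{"fn": "move_arm", "kwargs": {"plan": [[0,0,0,0,0,-1,0.2],[0,0,0,0,0,-3,0.2],[0,0,0,0,0,-6.5,0.2],[0,0,0,0,0,-10.5,0.2],[0,0,0,0,0,-10.5,0.2]]}}

```text
time_s: 12.05
position: [0.5183, 0.1762, 0.1836]
tool_rot: [[0.074, 0.997, 0.011], [0.997, -0.074, 0.001], [0.002, 0.011, -1.0]]
ft_force: [-0.2, -0.8, 0.1]
grip_width: 0.0509
gripper_force: 0.0
```

```bash
python3 - <<'E'
from h import *
p,y=pose();print(p,y)
route([(.5622,-.3827,.165,-94.3,.79,2)])
ims=[shot("scene"),shot("side"),shot("wrist")]
P=[(r,z+.018) for r,z in G["sauce_mid"]]
o=[mbox(env.outline_of("sauce_mid",i)[0]["mask"]) for i in ims]
for i,b in zip(ims,o):
    r=fit([i],[b],P,p[:2]);print("sauce",r.x,r.fun)
E
```

```text
[0.51828988 0.17618231 0.18359838] -4.261740159308906
[[0.0,0.0,6.4,-3.96,0.61,0.13,0.79],[0.0,0.0,12.9,-7.92,1.22,0.27,0.79],[0.0,0.0,19.3,-11.87,1.83,0.4,0.79],[0.0,0.0,25.7,-15.83,2.44,0.53,0.79],[0.0,0.0,32.2,-19.79,3.05,0.66,0.79]]
[[0.0,0.0,6.4,-3.02,2.62,0.14,0.79],[0.0,0.0,12.8,-6.05,5.25,0.27,0.79],[0.0,0.0,19.3,-9.07,7.87,0.4,0.79],[0.0,0.0,25.7,-12.1,10.5,0.54,0.79],[0.0,0.0,32.1,-15.12,13.12,0.67,0.79]]
[[0.0,0.0,6.4,-1.17,3.83,0.13,0.79],[0.0,0.0,12.9,-2.34,7.66,0.26,0.79],[0.0,0.0,19.3,-3.5,11.49,0.4,0.79],[0.0,0.0,25.7,-4.67,15.32,0.53,0.79],[0.0,0.0,25.7,-4.67,15.32,0.53,0.79]]
[[0.0,0.0,0.0,0.0,0.0,-0.0,0.79]]Traceback (most recent call last):
  File "<stdin>", line 6, in <module>
IndexError: list index out of range
```

Request:
{"fn": "move_arm", "kwargs": {"plan": [[0,0,6.4,-4,0.6,0.1,0.79],[0,0,12.9,-7.9,1.2,0.3,0.79],[0,0,19.3,-11.9,1.8,0.4,0.79],[0,0,25.7,-15.8,2.4,0.5,0.79],[0,0,32.2,-19.8,3.0,0.7,0.79]]}}

```text
time_s: 12.8
position: [0.5307, -0.0253, 0.1697]
tool_rot: [[0.598, 0.801, -0.002], [0.801, -0.598, 0.001], [-0.001, -0.002, -1.0]]
ft_force: [0.5, 0.2, -0.0]
grip_width: 0.0764
gripper_force: 0.0
```

Request:
{"fn": "move_arm", "kwargs": {"plan": [[0,0,6.4,-3.0,2.6,0.1,0.79],[0,0,12.8,-6.0,5.2,0.1,0.79],[0,0,19.3,-9.1,7.9,0.1,0.79],[0,0,25.7,-12.1,10.5,0.1,0.79],[0,0,32.1,-15.1,13.1,0.1,0.79]]}}

```text
time_s: 13.3
position: [0.5463, -0.2247, 0.1686]
tool_rot: [[0.933, 0.361, -0.002], [0.361, -0.933, 0.001], [-0.001, -0.002, -1.0]]
ft_force: [0.3, -0.1, 0.4]
grip_width: 0.0765
gripper_force: 0.0
```

Request:
{"fn": "move_arm", "kwargs": {"plan": [[0,0,6.4,-1.2,3.8,0.1,0.79],[0,0,12.9,-2.3,7.7,0.1,0.79],[0,0,19.3,-3.5,11.5,0.1,0.79],[0,0,25.7,-4.7,15.3,0.1,0.79],[0,0,25.7,-4.7,15.3,0.1,0.79]]}}

```text
time_s: 13.8
position: [0.5578, -0.3871, 0.166]
tool_rot: [[0.997, -0.082, -0.002], [-0.082, -0.997, 0.001], [-0.002, -0.001, -1.0]]
ft_force: [-0.2, 0.9, -1.5]
grip_width: 0.0768
gripper_force: 0.0
```

```bash
python3 - <<'E'
from h import *
ims=[shot("scene"),shot("side"),shot("wrist")]
p,y=pose();print(p,y)
P=[(r,z+.018) for r,z in G["sauce_mid"]]
for i in ims[:2]:
  for d in env.outline_of("sauce_mid",i)[:1]:
    r=fit([i],[mbox(d["mask"])],P,(.516,.176));print("sauce",d["conf"],r.x,r.fun)
for d in env.outline_of("salt_mid",ims[2])[:2]:
    r=fit([ims[2]],[mbox(d["mask"])],G["salt_mid"],(.5622,-.3827));print("salt",d["conf"],r.x,r.fun)
p,y=pose();route([(.5622,-.3827,.05,-94.3,.79,0),(.5622,-.3827,.030,-94.3,.79,3)])
E
```

```text
[ 0.55869941 -0.38212645  0.16758451] -94.22566050867663
sauce 0.61 [0.51542909 0.17847434] [ 0.23054402 -0.56658758 -0.22163035  0.52119798]
[[0.0,0.0,0.0,0.11,0.03,3.96,0.79],[0.0,0.0,0.1,0.21,0.06,7.92,0.79],[0.0,0.0,0.1,0.32,0.09,11.87,0.79],[0.0,0.0,0.1,0.32,0.09,13.87,0.79],[0.0,0.0,0.1,0.32,0.09,13.87,0.79]]
[[0.0,0.0,0.0,-0.0,0.0,0.0,0.79],[0.0,0.0,0.0,-0.0,0.0,0.0,0.79]]
```

Request:
{"fn": "move_arm", "kwargs": {"plan": [[0,0,0.1,0.3,0.1,3.5,0.79],[0,0,0.1,0.3,0.1,7,0.79],[0,0,0.1,0.3,0.1,10.5,0.79],[0,0,0.1,0.3,0.1,12.5,0.79],[0,0,0.1,0.3,0.1,13.7,0.79]]}}

```text
time_s: 14.6
position: [0.5615, -0.3826, 0.03]
tool_rot: [[0.997, -0.075, -0.002], [-0.075, -0.997, 0.002], [-0.002, -0.002, -1.0]]
ft_force: [0.2, -1.0, 0.7]
grip_width: 0.0764
gripper_force: 0.0
```

Request:
{"fn": "move_arm", "kwargs": {"plan": [[0,0,0,0,0,0,0.79],[0,0,0,0,0,0,-1],[0,0,0,0,0,0,-1],[0,0,0,0,0,0,-1],[0,0,0,0,0,0,-1]], "squeeze": 50}}

```text
time_s: 15.1
position: [0.5626, -0.3842, 0.0338]
tool_rot: [[0.997, -0.076, 0.003], [-0.076, -0.997, -0.002], [0.003, 0.002, -1.0]]
ft_force: [0.0, 2.2, 6.1]
grip_width: 0.0565
gripper_force: 54.2
```

Request:
{"fn": "move_arm", "kwargs": {"plan": [[0,0,0,0,0,0,-1],[0,0,0,0,0,-0.5,-1],[0,0,0,0,0,-1.5,-1],[0,0,0,0,0,-3,-1],[0,0,0,0,0,-3,-1]]}}

```text
time_s: 15.6
position: [0.5626, -0.3849, 0.0641]
tool_rot: [[0.997, -0.076, 0.003], [-0.076, -0.997, -0.003], [0.003, 0.003, -1.0]]
ft_force: [0.2, -1.2, -3.5]
grip_width: 0.0559
gripper_force: 54.2
```

```bash
python3 - <<'E'
from h import *
ims=[shot("scene"),shot("side"),shot("wrist")]
p,y=pose();s=env.observe();print(p,y,s["ft_force"],s["grip_width"],s["gripper_force"])
route([(p[0],p[1],.165,-94.3,-1,0),(.6088,.2645,.165,-94.3,-1,2)],p,y)
E
```

```text
[ 0.56148827 -0.38380833  0.06106718] -94.37877248293718 [-0.10100818  0.36672363 -5.33979015] 0.05668270668788052 54.11910230002832
[[0.0,0.0,-0.0,0.0,0.0,-3.46,-1.0],[0.0,0.0,-0.1,0.0,0.0,-6.93,-1.0],[0.0,0.0,-0.1,0.0,0.0,-10.39,-1.0],[0.0,0.0,-0.1,-0.01,-4.06,-10.39,-1.0],[0.0,0.0,-0.1,-0.03,-8.13,-10.39,-1.0]]
[[0.0,0.0,0.0,-0.01,-4.06,-0.0,-1.0],[0.0,0.0,0.0,-0.01,-8.12,-0.0,-1.0],[0.0,0.0,0.0,-0.02,-12.18,-0.0,-1.0],[0.0,0.0,0.0,-0.03,-16.25,-0.0,-1.0],[0.0,0.0,0.0,-0.04,-20.31,-0.0,-1.0]]
[[0.0,0.0,0.0,-0.0,-4.06,-0.0,-1.0],[0.0,0.0,0.0,-0.01,-8.12,-0.0,-1.0],[0.0,0.0,0.0,-0.02,-12.19,-0.0,-1.0],[0.0,0.0,0.0,-0.03,-16.25,-0.0,-1.0],[0.0,0.0,0.0,-0.03,-20.31,-0.0,-1.0]]
[[0.0,0.0,0.0,-0.01,-4.07,-0.0,-1.0],[0.0,0.0,0.0,-0.02,-8.13,-0.0,-1.0],[0.0,0.0,0.0,-0.03,-12.19,-0.0,-1.0],[0.0,0.0,0.0,-0.03,-16.25,-0.0,-1.0],[0.0,0.0,0.0,-0.03,-16.25,-0.0,-1.0]]
[[0.0,0.0,0.0,-0.0,-0.0,-0.0,-1.0]]
```

Request:
{"fn": "move_arm", "kwargs": {"plan": [[0,0,0,0,0,-3.5,-1],[0,0,0,0,0,-7,-1],[0,0,0,0,0,-10.5,-1],[0,0,0,0,-4,-11,-1],[0,0,0,0,-8,-11,-1]]}}

```text
time_s: 16.25
position: [0.5679, -0.3042, 0.1722]
tool_rot: [[0.997, -0.078, 0.001], [-0.078, -0.997, -0.001], [0.001, 0.001, -1.0]]
ft_force: [0.7, 0.1, -5.2]
grip_width: 0.056
gripper_force: 56.0
```

Request:
{"fn": "move_arm", "kwargs": {"plan": [[0,0,0,0,-4,0,-1],[0,0,0,0,-8,0,-1],[0,0,0,0,-12,0,-1],[0,0,0,0,-16,0,-1],[0,0,0,0,-20,0,-1]]}}

```text
time_s: 16.75
position: [0.5827, -0.1031, 0.1709]
tool_rot: [[0.997, -0.076, -0.001], [-0.076, -0.997, 0.001], [-0.001, -0.0, -1.0]]
ft_force: [0.2, -0.4, -3.9]
grip_width: 0.0564
gripper_force: 56.0
```

Request:
{"fn": "move_arm", "kwargs": {"plan": [[0,0,0,0,-4,0,-1],[0,0,0,0,-8,0,-1],[0,0,0,0,-12,0,-1],[0,0,0,0,-16,0,-1],[0,0,0,0,-20,0,-1]]}}

```text
time_s: 17.25
position: [0.598, 0.0962, 0.1708]
tool_rot: [[0.997, -0.076, -0.001], [-0.076, -0.997, -0.0], [-0.001, 0.0, -1.0]]
ft_force: [0.8, 0.0, -4.0]
grip_width: 0.0561
gripper_force: 56.0
```

Request:
{"fn": "move_arm", "kwargs": {"plan": [[0,0,0,0,-4,0,-1],[0,0,0,0,-8,0,-1],[0,0,0,0,-12,0,-1],[0,0,0,0,-14.5,0,-1],[0,0,0,0,-15.5,0,-1]]}}

```text
time_s: 17.75
position: [0.6095, 0.2516, 0.1704]
tool_rot: [[0.997, -0.074, -0.002], [-0.074, -0.997, 0.0], [-0.002, 0.0, -1.0]]
ft_force: [-0.3, -0.9, -4.2]
grip_width: 0.056
gripper_force: 55.9
```

Request:
{"fn": "move_arm", "kwargs": {"plan": [[0,0,0,0,0,0,-1],[0,0,0,0,0,0,-1],[0,0,0,0,0,0,-1]]}}

```text
time_s: 18.05
position: [0.6104, 0.2478, 0.1715]
tool_rot: [[0.997, -0.078, -0.0], [-0.078, -0.997, -0.0], [-0.0, 0.0, -1.0]]
ft_force: [0.2, 0.1, -4.8]
grip_width: 0.0564
gripper_force: 55.9
```

```bash
python3 - <<'E'
from h import *
ims=[shot("scene"),shot("side"),shot("wrist")]
p,y=pose();s=env.observe();print(p,y,s["ft_force"])
for off in (.031,.034):
  P=[(r,z+p[2]-off) for r,z in G["salt_mid"]]
  for i in ims:
    for d in env.outline_of("salt_mid",i)[:1]:
      r=fit([i],[mbox(d["mask"])],P,p[:2]);print(off,d["conf"],r.x-p[:2],r.fun)
w=ims[2]
for k,h in (("sauce_mid",.018),("canister",0)):
    for i in ims:
      for d in env.outline_of(k,i)[:1]:
        r=fit([i],[mbox(d["mask"])],[(a,z+h) for a,z in G[k]],(.52,.2));print(k,d["conf"],r.x,r.fun)
save(w,"w4.png")
E
```

```text
[0.61039212 0.24823726 0.17175585] -94.44397384395369 [ 0.29194846  0.70921288 -4.01488734]
0.031 0.61 [ 0.00267078 -0.00578279] [-0.92275023 -0.86702454  0.80596224  0.55436208]
0.031 0.88 [ 0.00142727 -0.00562481] [ 0.39159971 -2.07573016 -0.42650927  1.46877634]
0.031 0.62 [0.00075192 0.00116333] [-6.64269466 -1.01840101  6.61908557  8.67257847]
0.034 0.61 [ 0.00025085 -0.00076679] [-0.80751455 -0.65350664  0.71525121  0.43559979]
0.034 0.88 [ 0.00218127 -0.00103619] [ 0.4653922  -1.84924146 -0.50943188  1.39448116]
0.034 0.62 [0.00010247 0.00121755] [-4.90409759 -1.03919081  4.88647553  4.87466085]
sauce_mid 0.72 [ 0.46340886 -0.29609472] [  2.28965337  -2.51259197 -20.20844384   2.61077781]
sauce_mid 0.75 [0.51767318 0.19450401] [-0.34198942 -4.96565669  0.36096269  2.21680235]
sauce_mid 0.75 [0.51884822 0.17926374] [-9.40632453 -3.70932669  1.7216988  38.65164643]
canister 0.63 [0.52399141 0.27164918] [-0.71018147 -0.59977174  0.65065731  0.41080004]
canister 0.61 [0.52483303 0.27982521] [ 0.35395644 -1.75199531 -0.37900521  1.3355476 ]
```

View pics/w4.png

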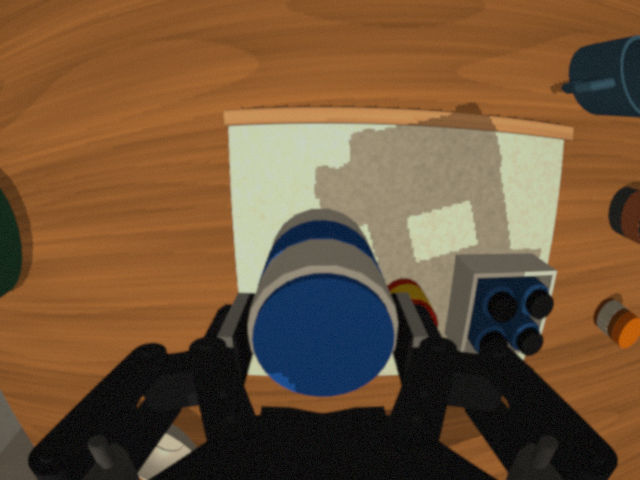

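The wrist view shows the salt drum upright at (322,310). The basket (505,310) and the sauce bottle (412,300) are clear of it. Now lowering.

Request:
{"fn": "move_arm", "kwargs": {"plan": [[0,0,0,-0.3,-1.6,1,-1],[0,0,0,-0.3,-1.6,4.5,-1],[0,0,0,-0.3,-1.6,8,-1],[0,0,0,-0.3,-1.6,10,-1],[0,0,0,-0.3,-1.6,11,-1]]}}

```text
time_s: 19.3
position: [0.6071, 0.2659, 0.0588]
tool_rot: [[0.997, -0.076, -0.004], [-0.076, -0.997, -0.001], [-0.004, 0.001, -1.0]]
ft_force: [0.6, 0.1, -4.0]
grip_width: 0.0563
gripper_force: 55.9
```

Request:
{"fn": "move_arm", "kwargs": {"plan": [[0,0,0,0,0,0.3,-1],[0,0,0,0,0,0.6,-1],[0,0,0,0,0,0.8,-1],[0,0,0,0,0,0.8,-1],[0,0,0,0,0,0.8,-1]]}}

```text
time_s: 19.8
position: [0.6087, 0.2654, 0.0543]
tool_rot: [[0.997, -0.076, 0.001], [-0.076, -0.997, 0.0], [0.001, -0.0, -1.0]]
ft_force: [0.2, 0.3, -4.1]
grip_width: 0.056
gripper_force: 55.9
```

```bash
python3 - <<'E'
from h import *
s=env.observe();print(pose(),s["ft_force"])
ims=[shot("scene"),shot("side")]
P=[(r,z+.0185) for r,z in G["salt_mid"]]
for i in ims:
    for k,P in (("salt_mid",P),("canister",G["canister"])):
      for d in env.outline_of(k,i)[:1]:
        r=fit([i],[mbox(d["mask"])],P,(.56,.26));print(k,d["conf"],r.x,r.fun)
E
```

```text
(array([0.608729  , 0.26542485, 0.05428285]), np.float64(-94.37654415340376)) [ 0.22684639  0.33890773 -4.09624293]
salt_mid 0.74 [0.60781299 0.26725322] [ 0.29061264 -0.38270608 -0.27064982  0.35941881]
canister 0.71 [0.52286979 0.27085378] [-1.24448373 -0.61343399  1.08238804  0.39375371]
salt_mid 0.61 [0.61593003 0.28013801] [-2.93605832 -3.30226361  5.61318676  1.16691822]
canister 0.88 [0.52469424 0.27873716] [ 0.34115062 -2.49219352 -0.36502277  1.62895032]
```

Request:
{"fn": "move_arm", "kwargs": {"plan": [[0,0,0,0.05,0.15,0.0,-1],[0,0,0,0.05,0.15,0.1,-1],[0,0,0,0.05,0.15,0.2,-1],[0,0,0,0.05,0.15,0.2,-1],[0,0,0,0.05,0.15,0.2,-1]]}}

```text
time_s: 20.6
position: [0.609, 0.2638, 0.0518]
tool_rot: [[0.997, -0.076, 0.0], [-0.076, -0.997, -0.0], [0.0, 0.0, -1.0]]
ft_force: [-0.4, -0.8, -0.6]
grip_width: 0.056
gripper_force: 56.1
```

Request:
{"fn": "move_arm", "kwargs": {"plan": [[0,0,0,0,0,0,0.7],[0,0,0,0,0,0,0.7],[0,0,0,0,0,0,0.7],[0,0,0,0,0,-1,0.7],[0,0,0,0,0,-3,0.7]]}}

```text
time_s: 21.1
position: [0.6082, 0.2637, 0.0813]
tool_rot: [[0.997, -0.076, -0.003], [-0.076, -0.997, -0.001], [-0.002, 0.001, -1.0]]
ft_force: [0.1, -0.8, 1.2]
grip_width: 0.0721
gripper_force: 0.0
```

Request:
{"fn": "move_arm", "kwargs": {"plan": [[0,0,0,0,0,-3.5,0.7],[0,0,0,0,0,-7,0.7],[0,0,0,0,0,-10,0.7],[0,0,0,0,0,-10,0.7],[0,0,0,0,0,-10,0.7]]}}

```text
time_s: 21.6
position: [0.6089, 0.2639, 0.1824]
tool_rot: [[0.997, -0.076, 0.001], [-0.076, -0.997, 0.0], [0.001, -0.0, -1.0]]
ft_force: [-0.6, -0.3, 0.1]
grip_width: 0.0723
gripper_force: 0.0
```

```bash
python3 - <<'E'
from h import *
s=env.observe();print(pose(),s["ft_force"],s["q"])
route([(.53,.0,.19,-49,.79,0),(.4486,-.3828,.165,-4.3,.79,2)])
E
```

```text
(array([0.60886469, 0.26385701, 0.18242921]), np.float64(-94.37066111055779)) [-0.64166073 -0.31708383  0.12894219] [1.32301698e+01 3.41742185e+01 5.57166820e+01 1.37705385e-03
 9.00297495e+01 1.07600849e+02]
[[0.0,0.0,-6.5,-0.84,3.84,-0.11,0.79],[0.0,0.0,-13.0,-1.67,7.69,-0.22,0.79],[0.0,0.0,-19.4,-2.51,11.53,-0.32,0.79],[0.0,0.0,-25.9,-3.34,15.38,-0.43,0.79],[0.0,0.0,-32.4,-4.18,19.22,-0.54,0.79]]
[[0.0,0.0,-6.5,-2.77,2.8,-0.11,0.79],[0.0,0.0,-13.0,-5.53,5.6,-0.22,0.79],[0.0,0.0,-17.4,-8.05,8.59,0.03,0.79],[0.0,0.0,-21.9,-10.57,11.59,0.28,0.79],[0.0,0.0,-26.4,-13.08,14.59,0.53,0.79]]
[[0.0,0.0,-4.5,-3.59,1.56,0.25,0.79],[0.0,0.0,-8.9,-7.18,3.12,0.5,0.79],[0.0,0.0,-13.4,-10.76,4.69,0.75,0.79],[0.0,0.0,-17.9,-14.35,6.25,1.0,0.79],[0.0,0.0,-22.3,-17.94,7.82,1.25,0.79]]
[[0.0,0.0,-4.5,-3.91,0.08,0.25,0.79],[0.0,0.0,-9.0,-7.82,0.17,0.5,0.79],[0.0,0.0,-9.0,-7.82,0.17,0.5,0.79],[0.0,0.0,-9.0,-7.82,0.17,0.5,0.79]]
```

```bash
python3 - <<'E'
from h import *
ims=[shot("scene"),shot("side")]
P=[(r,z+.018) for r,z in G["salt_mid"]]
for i in ims:
    for k,PP in (("salt_mid",P),("sauce_mid",[(r,z+.018) for r,z in G["sauce_mid"]])):
      for d in env.outline_of(k,i)[:1]:
        r=fit([i],[mbox(d["mask"])],PP,(.56,.26));print(k,d["conf"],r.x,r.fun)
route([(.5855,-.1197,.16,-94.3,.7,2)])
E
```

```text
sauce_mid 0.58 [0.51673026 0.17665991] [ 0.21583548 -0.06483419 -0.20688996  0.07037698]
sauce_mid 0.75 [0.51767318 0.19450401] [-0.34198942 -4.96565662  0.36096269  2.21680243]
[[0.0,0.0,-0.0,0.06,3.84,0.21,0.7],[0.0,0.0,-0.0,0.12,7.68,0.41,0.7],[0.0,0.0,-0.0,0.19,11.52,0.62,0.7],[0.0,0.0,-0.0,0.25,15.36,0.83,0.7],[0.0,0.0,-0.0,0.31,19.21,1.04,0.7]]
[[0.0,0.0,-0.0,0.06,3.84,0.2,0.7],[0.0,0.0,-0.1,0.13,7.68,0.41,0.7],[0.0,0.0,-0.1,0.19,11.52,0.62,0.7],[0.0,0.0,-0.1,0.25,15.36,0.82,0.7],[0.0,0.0,-0.1,0.31,19.2,1.03,0.7]]
[[0.0,0.0,0.0,0.0,0.0,0.0,0.7],[0.0,0.0,0.0,0.0,0.0,0.0,0.7]]
```

Request:
{"fn": "move_arm", "kwargs": {"plan": [[0,0,0,0.1,3.8,0.0,0.7],[0,0,0,0.1,7.7,0.0,0.7],[0,0,0,0.2,11.5,0.0,0.7],[0,0,0,0.2,15.4,0.4,0.7],[0,0,0,0.3,19.2,1.0,0.7]]}}

```text
time_s: 22.4
position: [0.5969, 0.0707, 0.1715]
tool_rot: [[0.997, -0.076, 0.0], [-0.076, -0.997, -0.0], [0.0, 0.0, -1.0]]
ft_force: [-0.1, 0.4, -0.0]
grip_width: 0.0725
gripper_force: 0.0
```

Request:
{"fn": "move_arm", "kwargs": {"plan": [[0,0,0,0.1,3.8,0.2,0.7],[0,0,0,0.1,7.7,0.4,0.7],[0,0,0,0.2,11.5,0.6,0.7],[0,0,0,0.3,15.4,0.8,0.7],[0,0,0,0.3,19.2,1.0,0.7]]}}

```text
time_s: 22.9
position: [0.5852, -0.1211, 0.1612]
tool_rot: [[0.997, -0.076, -0.001], [-0.076, -0.997, 0.0], [-0.001, -0.0, -1.0]]
ft_force: [0.5, -0.3, 0.1]
grip_width: 0.0726
gripper_force: 0.0
```

Request:
{"fn": "move_arm", "kwargs": {"plan": [[0,0,0,0,0,0,0.7],[0,0,0,0,0,0,0.7],[0,0,0,0,0,0,0.7]]}}

```text
time_s: 23.2
position: [0.5856, -0.1186, 0.1615]
tool_rot: [[0.997, -0.075, -0.0], [-0.075, -0.997, 0.0], [-0.0, -0.0, -1.0]]
ft_force: [1.3, 1.0, 0.1]
grip_width: 0.0724
gripper_force: 0.0
```

```bash
python3 - <<'E'
from h import *
ims=[shot("scene"),shot("side"),shot("wrist")]
p,y=pose();s=env.observe();print(p,y)
for i in ims:
  for d in env.outline_of("tin_a_mid",i)[:3]:
    r=fit([i],[mbox(d["mask"])],G["tin_a_mid"],(.5855,-.1197));print("tin",d["conf"],r.x,r.fun)
for i in ims[:2]:
    for k,h in (("salt_mid",.018),("sauce_mid",.018),("canister",0)):
      for d in env.outline_of(k,i)[:1]:
        r=fit([i],[mbox(d["mask"])],[(a,z+h) for a,z in G[k]],(.56,.26));print(k,d["conf"],r.x,r.fun)
route([(.5855,-.1197,.028,-94.3,.7,2)])
E
```

```text
[ 0.58569831 -0.11838836  0.16172727] -94.28344334159273
tin 0.88 [ 0.44869299 -0.38195751] [-0.3295485  -0.95069618  0.36530223  0.71673553]
tin 0.85 [ 0.44946849 -0.3765552 ] [ 0.17272996 -5.26302227 -0.19330954  2.77655088]
tin 0.81 [ 0.448869   -0.38105293] [-0.53168717 -0.75335597  0.85587049  1.12239805]
salt_mid 0.84 [0.60864584 0.26353457] [-0.241822   -0.45463328  0.22426934  0.36819249]
sauce_mid 0.92 [0.51802742 0.17485118] [ 0.20115353  0.43699305 -0.1921205  -0.38042601]
canister 0.75 [0.52399141 0.27164918] [-0.71018147 -0.59977174  0.65065731  0.41080004]
salt_mid 0.96 [0.60463721 0.26432773] [-2.38206409 -3.71481826  6.2578357   1.43808283]
sauce_mid 0.73 [0.51860019 0.19306937] [ 0.14812356 -4.63224799 -0.1546875   2.56892614]
canister 0.58 [0.52434792 0.27602452] [ 0.30901198 -1.84287167 -0.33020182  1.36224598]
[[0.0,0.0,-0.0,-0.0,0.01,3.34,0.7],[0.0,0.0,-0.0,-0.0,0.01,6.68,0.7],[0.0,0.0,-0.1,-0.0,0.02,10.02,0.7],[0.0,0.0,-0.1,-0.0,0.02,13.36,0.7],[0.0,0.0,-0.1,-0.0,0.02,13.36,0.7]]
[[0.0,0.0,0.0,-0.0,0.0,0.0,0.7]]
```

Request:
{"fn": "move_arm", "kwargs": {"plan": [[0,0,0,0,0.1,3.5,0.7],[0,0,0,0,0.1,7,0.7],[0,0,0,0,0.1,10,0.7],[0,0,0,0,0.1,12,0.7],[0,0,0,0,0.1,13.3,0.7]]}}

```text
time_s: 24.3
position: [0.5849, -0.1203, 0.027]
tool_rot: [[0.997, -0.076, -0.002], [-0.076, -0.997, 0.001], [-0.002, -0.001, -1.0]]
ft_force: [0.7, -0.6, 0.4]
grip_width: 0.0725
gripper_force: 0.0
```

Request:
{"fn": "move_arm", "kwargs": {"plan": [[0,0,0,0,0,0,0.7],[0,0,0,0,0,0,-1],[0,0,0,0,0,0,-1],[0,0,0,0,0,0,-1],[0,0,0,0,0,0,-1]], "squeeze": 50}}

```text
time_s: 24.8
position: [0.5863, -0.121, 0.0299]
tool_rot: [[0.997, -0.076, 0.003], [-0.076, -0.997, -0.001], [0.003, 0.001, -1.0]]
ft_force: [-0.4, -1.8, 7.0]
grip_width: 0.0585
gripper_force: 55.1
```

Request:
{"fn": "move_arm", "kwargs": {"plan": [[0,0,0,0,0,0,-1],[0,0,0,0,0,-0.5,-1],[0,0,0,0,0,-1.5,-1],[0,0,0,0,0,-3,-1],[0,0,0,0,0,-3,-1]]}}

```text
time_s: 25.3
position: [0.5863, -0.1207, 0.0606]
tool_rot: [[0.997, -0.076, 0.003], [-0.076, -0.997, -0.001], [0.003, 0.001, -1.0]]
ft_force: [0.1, -0.5, -4.4]
grip_width: 0.0583
gripper_force: 54.9
```

Request:
{"fn": "move_arm", "kwargs": {"plan": [[0,0,0,0,0,0,-1],[0,0,0,0,0,0,-1],[0,0,0,0,0,0,-1]]}}

```text
time_s: 25.6
position: [0.5851, -0.1203, 0.0579]
tool_rot: [[0.997, -0.076, -0.001], [-0.076, -0.997, 0.001], [-0.001, -0.0, -1.0]]
ft_force: [-0.2, -0.1, -4.8]
grip_width: 0.058
gripper_force: 54.8
```

```bash
python3 - <<'E'
from h import *
f=[]
for _ in range(5): shot("wrist");s=env.observe();f.append(s["ft_force"][2])
print(pose(),np.round(f,2),s["grip_width"])
p,y=pose()
route([(p[0],p[1],.19,-94.3,-1,0),(.434,-.2587,.19,-94.3,-1,2)],p,y)
E
```

```text
(array([ 0.58536381, -0.12046569,  0.05839827]), np.float64(-94.37370816971135)) [-5.36 -4.8  -5.02 -5.38 -4.86] 0.05786979462787707
[[0.0,0.0,-0.0,0.0,0.0,-3.29,-1.0],[0.0,0.0,-0.0,0.0,0.0,-6.58,-1.0],[0.0,0.0,-0.1,0.0,0.0,-9.87,-1.0],[0.0,0.0,-0.1,0.0,0.0,-13.16,-1.0],[0.0,0.0,-0.1,-2.81,2.99,-13.16,-1.0]]
[[0.0,0.0,0.0,-2.81,2.98,-0.0,-1.0],[0.0,0.0,0.0,-5.62,5.96,-0.0,-1.0],[0.0,0.0,0.0,-8.44,8.95,-0.0,-1.0],[0.0,0.0,0.0,-11.25,11.93,-0.0,-1.0],[0.0,0.0,0.0,-11.25,11.93,-0.0,-1.0]]
[[0.0,0.0,0.0,0.0,-0.0,-0.0,-1.0]]
```

The tin weighs about 5 N, so it is the full one. On to the riser.

Request:
{"fn": "move_arm", "kwargs": {"plan": [[0,0,0,0,0,-3.3,-1],[0,0,0,0,0,-6.6,-1],[0,0,0,0,0,-9.9,-1],[0,0,0,0,0,-11,-1],[0,0,0,-2.8,3.0,-11,-1]]}}

```text
time_s: 26.35
position: [0.5575, -0.1467, 0.1696]
tool_rot: [[0.997, -0.072, 0.004], [-0.072, -0.997, -0.001], [0.004, 0.0, -1.0]]
ft_force: [0.0, -1.3, -4.8]
grip_width: 0.0581
gripper_force: 56.9
```

Request:
{"fn": "move_arm", "kwargs": {"plan": [[0,0,0,-2.8,3.0,0,-1],[0,0,0,-5.6,6.0,0,-1],[0,0,0,-8.4,9.0,0,-1],[0,0,0,-10.5,11.2,0,-1],[0,0,0,-11.2,11.9,0,-1]]}}

```text
time_s: 26.85
position: [0.4324, -0.2598, 0.1676]
tool_rot: [[0.997, -0.079, -0.002], [-0.079, -0.997, 0.001], [-0.002, -0.001, -1.0]]
ft_force: [0.3, -1.0, -3.9]
grip_width: 0.0584
gripper_force: 56.9
```

Request:
{"fn": "move_arm", "kwargs": {"plan": [[0,0,0,0,0,0,-1],[0,0,0,0,0,0,-1],[0,0,0,0,0,0,-1]]}}

```text
time_s: 27.15
position: [0.4352, -0.2576, 0.1683]
tool_rot: [[0.997, -0.075, -0.0], [-0.075, -0.997, 0.0], [-0.0, -0.0, -1.0]]
ft_force: [-1.0, 0.5, -5.2]
grip_width: 0.0581
gripper_force: 56.9
```

```bash
python3 - <<'E'
from h import *
ims=[shot("scene"),shot("side"),shot("wrist")]
p,y=pose();print(p,y)
P=[(r,z+p[2]-.0302) for r,z in G["tin_a_mid"]]
for i in ims:
  for d in env.outline_of("tin_a_mid",i)[:3]:
    r=fit([i],[mbox(d["mask"])],P,p[:2]);print("tin",d["conf"],r.x-p[:2],r.fun)
  for d in env.outline_of("riser",i)[:1]:
    r=fit([i],[mbox(d["mask"])],G["riser"],(.434,-.2587));print("riser",d["conf"],r.x,r.fun)
save(ims[2],"w5.png")
E
```

```text
[ 0.43503838 -0.25776907  0.16848261] -94.29642513198425
tin 0.8 [ 0.13568897 -0.14982967] [ -1.89552336 -17.20836578  12.16237031   1.09799712]
tin 0.62 [0.00049707 0.00220783] [-1.2972865  -0.40839834  1.74057865  0.22666747]
riser 0.69 [ 0.43085877 -0.26010172] [-0.05696938 -0.91676928  0.0582361   0.67747171]
tin 0.96 [ 0.02489999 -0.15586144] [ -1.71382747 -23.29023608   9.23586267   1.61719657]
riser 0.65 [ 0.43521525 -0.25947386] [ 0.0113968  -1.68898906 -0.01128241  1.05057103]
tin 0.85 [ 0.04505234 -0.05994072] [-49.03449571 -33.63347439  40.46148042  48.88621444]
riser 0.71 [ 0.43601175 -0.26050432] [ 0.13103464 -2.97231946 -0.12932232 23.83634176]
```

View pics/w5.png

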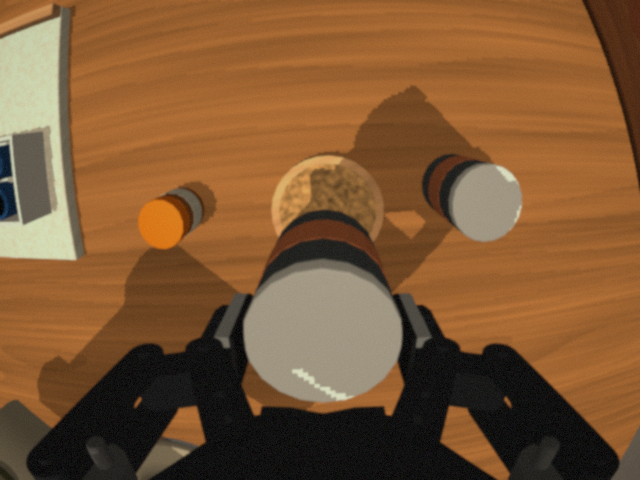

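The tin is upright above the riser, which shows at (327,200). The spice jar (165,220) and the other tin (480,200) stand well apart. Lowering.

Request:
{"fn": "move_arm", "kwargs": {"plan": [[0,0,0,-0.1,0.1,1,-1],[0,0,0,-0.1,0.1,4.5,-1],[0,0,0,-0.1,0.1,8,-1],[0,0,0,-0.1,0.1,10,-1],[0,0,0,-0.1,0.1,10.7,-1]]}}

```text
time_s: 28.1
position: [0.4324, -0.2585, 0.0592]
tool_rot: [[0.997, -0.076, -0.003], [-0.076, -0.997, 0.003], [-0.003, -0.003, -1.0]]
ft_force: [-0.0, 0.1, -4.7]
grip_width: 0.0584
gripper_force: 56.9
```

Request:
{"fn": "move_arm", "kwargs": {"plan": [[0,0,0,0,0,0.2,-1],[0,0,0,0,0,0.4,-1],[0,0,0,0,0,0.6,-1],[0,0,0,0,0,0.7,-1],[0,0,0,0,0,0.7,-1]]}}

```text
time_s: 28.6
position: [0.4336, -0.2594, 0.055]
tool_rot: [[0.997, -0.076, 0.001], [-0.076, -0.997, -0.001], [0.001, 0.0, -1.0]]
ft_force: [-0.7, -0.2, -4.7]
grip_width: 0.0584
gripper_force: 56.9
```

```bash
python3 - <<'E'
from h import *
ims=[shot("scene"),shot("side")]
p,y=pose();print(p,y,env.observe()["ft_force"])
P=[(r,z+.0245) for r,z in G["tin_a_mid"]]
for i in ims:
  for d in env.outline_of("tin_a_mid",i)[:3]:
    r=fit([i],[mbox(d["mask"])],P,p[:2]);print("tin",d["conf"],r.x,r.fun)
E
```

```text
[ 0.43357877 -0.25941637  0.05491684] -94.37007602253333 [-0.38371313  0.07345217 -5.42219756]
tin 0.77 [ 0.47140786 -0.38830228] [-1.20559295 -1.36483926  1.60383345  0.81286384]
tin 0.65 [ 0.45076286 -0.38226568] [-0.60829424 -8.44059791  0.71987223  2.0364331 ]
```

Request:
{"fn": "move_arm", "kwargs": {"plan": [[0,0,0,0,0,0.1,-1],[0,0,0,0,0,0.2,-1],[0,0,0,0,0,0.2,-1],[0,0,0,0,0,0.2,-1]]}}

```text
time_s: 29.2
position: [0.4339, -0.2596, 0.0539]
tool_rot: [[0.997, -0.076, 0.002], [-0.076, -0.997, -0.001], [0.002, 0.001, -1.0]]
ft_force: [-2.0, 0.7, 9.5]
grip_width: 0.0582
gripper_force: 58.1
```

Request:
{"fn": "move_arm", "kwargs": {"plan": [[0,0,0,0,0,0,0.7],[0,0,0,0,0,0,0.7],[0,0,0,0,0,0,0.7],[0,0,0,0,0,-1,0.7],[0,0,0,0,0,-3,0.7]]}}

```text
time_s: 29.7
position: [0.433, -0.2589, 0.0825]
tool_rot: [[0.997, -0.076, -0.002], [-0.076, -0.997, 0.002], [-0.002, -0.002, -1.0]]
ft_force: [-0.0, 0.6, -0.1]
grip_width: 0.073
gripper_force: 0.0
```

Request:
{"fn": "move_arm", "kwargs": {"plan": [[0,0,0,0,0,-3.5,0.7],[0,0,0,0,0,-7,0.7],[0,0,0,0,0,-10,0.7],[0,0,0,0,0,-11,0.4],[0,0,0,0,0,-11,0.4]]}}

```text
time_s: 30.2
position: [0.4338, -0.2596, 0.1938]
tool_rot: [[0.997, -0.076, 0.002], [-0.076, -0.997, -0.002], [0.002, 0.002, -1.0]]
ft_force: [-0.0, 0.0, -0.5]
grip_width: 0.0598
gripper_force: 0.0
```

Request:
{"fn": "move_arm", "kwargs": {"plan": [[0,0,0,0,0,0,0.4],[0,0,0,0,0,0,0.4]]}}

```text
time_s: 30.4
position: [0.433, -0.2589, 0.1912]
tool_rot: [[0.997, -0.076, -0.002], [-0.076, -0.997, 0.002], [-0.002, -0.002, -1.0]]
ft_force: [-0.2, -0.1, 0.6]
grip_width: 0.0601
gripper_force: 0.0
```

```bash
python3 - <<'E'
from h import *
ims=[shot("scene"),shot("side"),shot("wrist")]
p,y=pose();print(p,y)
P=[(r,z+.024) for r,z in G["tin_a_mid"]]
for i in ims:
  for d in env.outline_of("tin_a_mid",i)[:3]:
    r=fit([i],[mbox(d["mask"])],P,(.434,-.259));print("tin",d["conf"],r.x,r.fun)
  for d in env.outline_of("spice_mid",i)[:1]:
    r=fit([i],[mbox(d["mask"])],G["spice_mid"],(.444,-.1196));print("spice",d["conf"],r.x,r.fun)
  for d in env.outline_of("riser",i)[:1]:
    r=fit([i],[mbox(d["mask"])],G["riser"],(.434,-.259));print("riser",d["conf"],r.x,r.fun)
route([(.4441,-.1196,.15,-94.3,.3,2)])
E
```

```text
[ 0.43322463 -0.25911912  0.19172083] -94.37273931149144
tin 0.67 [ 0.4698015  -0.38745453] [-1.16763205 -2.90123838  1.52919318  1.1539243 ]
spice 0.68 [0.60372948 0.29279806] [ 5.26997369 14.31880553 -2.76987873 -1.67244729]
riser 0.95 [ 0.43508064 -0.26096451] [-0.11621367 -1.78005638  0.11947036  1.03268057]
tin 0.89 [ 0.45073628 -0.38213982] [-0.59264226 -8.3801993   0.69936083  2.04488374]
spice 0.82 [ 0.44848874 -0.12062851] [-1.98550194  0.01566176  2.93820424 -0.06098145]
tin 0.82 [ 0.45631125 -0.36972654] [-6.72242006 -6.42142425  2.93546906  1.74877079]
tin 0.73 [ 0.46328997 -0.26180382] [ 8.10186418 -9.17087464 -9.94468237  1.10711951]
spice 0.93 [ 0.4447322  -0.11943686] [-0.49154168 -1.02225745  0.47395302  0.91584222]
riser 0.94 [ 0.43642973 -0.26163964] [ 0.09734676 -3.36258201 -0.09600331 21.68585866]
[[0.0,0.0,-0.0,-0.0,-3.5,1.07,0.3],[0.0,0.0,-0.0,-0.0,-7.01,2.13,0.3],[0.0,0.0,-0.1,-0.0,-10.51,3.2,0.3],[0.0,0.0,-0.1,-0.0,-14.01,4.26,0.3],[0.0,0.0,-0.1,-0.0,-14.01,4.26,0.3]]
[[0.0,0.0,0.0,-0.0,-0.0,0.0,0.3]]
```

Request:
{"fn": "move_arm", "kwargs": {"plan": [[0,0,0,0,-3.5,0,0.3],[0,0,0,0,-7,0,0.3],[0,0,0,0,-10.5,1,0.3],[0,0,0,0,-13,3,0.3],[0,0,0,0.1,-14,4.2,0.3]]}}

```text
time_s: 31.5
position: [0.4446, -0.1175, 0.1498]
tool_rot: [[0.997, -0.074, -0.001], [-0.074, -0.997, 0.001], [-0.001, -0.001, -1.0]]
ft_force: [1.1, -0.9, 0.2]
grip_width: 0.0555
gripper_force: 0.0
```

Request:
{"fn": "move_arm", "kwargs": {"plan": [[0,0,0,0,0,0,0.3],[0,0,0,0,0,0,0.3]]}}

```text
time_s: 31.7
position: [0.4454, -0.1202, 0.1511]
tool_rot: [[0.997, -0.076, 0.0], [-0.076, -0.997, -0.0], [0.0, 0.0, -1.0]]
ft_force: [0.3, 0.2, -0.1]
grip_width: 0.0553
gripper_force: 0.0
```

```bash
python3 - <<'E'
from h import *
ims=[shot("scene"),shot("side"),shot("wrist")]
p,y=pose();print(p,y)
for i in ims:
  for d in env.outline_of("tin_a_mid",i)[:3]:
    r=fit([i],[mbox(d["mask"])],[(r,z+.024) for r,z in G["tin_a_mid"]],(.434,-.259));print("tin",d["conf"],r.x,r.fun)
  for d in env.outline_of("spice_mid",i)[:1]:
    r=fit([i],[mbox(d["mask"])],G["spice_mid"],(.444,-.1196));print("spice",d["conf"],r.x,r.fun)
route([(.4443,-.1196,.010,-94.3,.3,2)])
E
```

```text
[ 0.44544628 -0.12075769  0.15129266] -94.43334681313856
tin 0.61 [ 0.4698015  -0.38745453] [-1.16763205 -2.90123838  1.52919318  1.1539243 ]
tin 0.27 [ 0.75202369 -0.083438  ] [ 5.83546265  2.53410655 -2.10676636 -1.13028576]
tin 0.19 [0.51287136 0.17370816] [-7.36292145 -4.60340344  2.52345432  1.27072872]
spice 0.88 [ 0.44496322 -0.11877003] [-0.12061924 -0.42054289  0.12608911  0.37326382]
tin 0.68 [ 0.45073986 -0.38211312] [-0.59200081 -7.40022949  0.69852157  2.02364323]
spice 0.97 [ 0.44424393 -0.11856967] [-0.50128585 -0.47873708  0.54112519  0.41816197]
tin 0.97 [ 0.45708243 -0.36444826] [-0.92966286 -5.85335772 18.78198753  2.76519386]
spice 0.88 [ 0.44379022 -0.11905984] [-0.97135432 -0.64870874  0.97181244  0.61767422]
[[0.0,0.0,-0.0,-0.02,-0.01,3.52,0.3],[0.0,0.0,-0.0,-0.04,-0.02,7.04,0.3],[0.0,0.0,-0.1,-0.06,-0.03,10.56,0.3],[0.0,0.0,-0.1,-0.09,-0.04,14.07,0.3],[0.0,0.0,-0.1,-0.09,-0.04,14.07,0.3]]
[[0.0,0.0,0.0,0.0,0.0,0.0,0.3]]
```

Request:
{"fn": "move_arm", "kwargs": {"plan": [[0,0,0,-0.1,-0.2,3.5,0.3],[0,0,0,-0.1,-0.2,7,0.3],[0,0,0,-0.1,-0.2,10.5,0.3],[0,0,0,-0.1,-0.2,13,0.3],[0,0,0,-0.1,-0.2,14.1,0.3]]}}

```text
time_s: 32.65
position: [0.4434, -0.1173, 0.0076]
tool_rot: [[0.997, -0.076, -0.003], [-0.076, -0.997, 0.002], [-0.003, -0.001, -1.0]]
ft_force: [0.5, 0.2, 1.2]
grip_width: 0.0557
gripper_force: 0.0
```

Request:
{"fn": "move_arm", "kwargs": {"plan": [[0,0,0,0,0,0,0.3],[0,0,0,0,0,0,-1],[0,0,0,0,0,0,-1],[0,0,0,0,0,0,-1],[0,0,0,0,0,0,-1]], "squeeze": 35}}

```text
time_s: 33.15
position: [0.4446, -0.1179, 0.0103]
tool_rot: [[0.997, -0.076, 0.001], [-0.076, -0.997, -0.001], [0.001, 0.001, -1.0]]
ft_force: [1.0, 0.4, 2.8]
grip_width: 0.0418
gripper_force: 35.8
```

Request:
{"fn": "move_arm", "kwargs": {"plan": [[0,0,0,0,0,0,-1],[0,0,0,0,0,-0.5,-1],[0,0,0,0,0,-2,-1],[0,0,0,0,0,-5,-1],[0,0,0,0,0,-8,-1]]}}

```text
time_s: 33.65
position: [0.4437, -0.1174, 0.0905]
tool_rot: [[0.997, -0.076, -0.001], [-0.076, -0.997, 0.001], [-0.002, -0.001, -1.0]]
ft_force: [0.1, 0.0, -1.3]
grip_width: 0.0415
gripper_force: 35.8
```

Request:
{"fn": "move_arm", "kwargs": {"plan": [[0,0,0,0,0,-4,-1],[0,0,0,0,0,-8,-1],[0,0,0,0,0,-10,-1],[0,0,0,0,0,-10,-1],[0,0,0,0,0,-10,-1]]}}

```text
time_s: 34.15
position: [0.4438, -0.1174, 0.189]
tool_rot: [[0.997, -0.076, -0.001], [-0.076, -0.997, 0.0], [-0.001, -0.0, -1.0]]
ft_force: [0.8, 0.3, -1.5]
grip_width: 0.0418
gripper_force: 35.9
```

```bash
python3 - <<'E'
from h import *
ims=[shot("scene"),shot("side"),shot("wrist")]
p,y=pose();s=env.observe();print(p,y,s["ft_force"],s["grip_width"])
cv2.imwrite("pics/g6.png",np.hstack([cv2.resize(ims[0]["color"][190:370,90:300],(420,360)),cv2.resize(ims[1]["color"][280:480,200:400],(360,360))])[:,:,::-1])
route([(.434,-.2592,p[2],-94.3,-1,0)],p,y)
E
```

```text
[ 0.44366063 -0.11741051  0.18830568] -94.3758906673502 [-0.57015462 -0.15072226 -0.79843988] 0.04155539564097213
[[0.0,0.0,-0.0,0.03,3.55,-0.0,-1.0],[0.0,0.0,-0.0,0.06,7.11,-0.0,-1.0],[0.0,0.0,-0.1,0.09,10.66,-0.0,-1.0],[0.0,0.0,-0.1,0.12,14.21,-0.0,-1.0]]
```

View pics/g6.png

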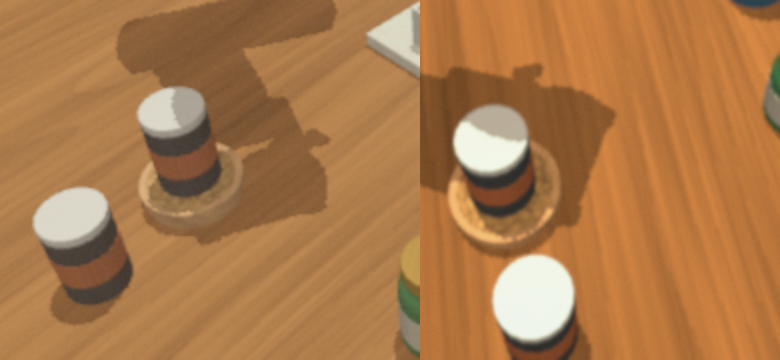

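The crops show the tin upright and central on the riser, with its lid at (173,112) left and (492,140) right. The spice jar is in the gripper. Moving above the tin.

Request:
{"fn": "move_arm", "kwargs": {"plan": [[0,0,0,0,3,0,-1],[0,0,0,0,6.5,0,-1],[0,0,0,0,10,0,-1],[0,0,0,0,13,0,-1],[0,0,0,0,14.2,0,-1]]}}

```text
time_s: 34.8
position: [0.4328, -0.2613, 0.1883]
tool_rot: [[0.997, -0.078, -0.002], [-0.078, -0.997, 0.001], [-0.002, -0.001, -1.0]]
ft_force: [0.5, 1.2, -1.3]
grip_width: 0.0416
gripper_force: 35.9
```

Request:
{"fn": "move_arm", "kwargs": {"plan": [[0,0,0,0,0,1,-1],[0,0,0,0,0,2,-1],[0,0,0,0,0,3,-1],[0,0,0,0,0,4,-1],[0,0,0,0,0,4,-1]]}}

```text
time_s: 35.3
position: [0.433, -0.2581, 0.148]
tool_rot: [[0.997, -0.075, -0.002], [-0.075, -0.997, 0.002], [-0.002, -0.002, -1.0]]
ft_force: [-0.4, 0.2, -0.9]
grip_width: 0.0422
gripper_force: 35.9
```

```bash
python3 - <<'E'
from h import *
ims=[shot("scene"),shot("side"),shot("wrist")]
p,y=pose();print(p,y,env.observe()["ft_force"])
for i,q in zip(ims,[(176.5,246),(240,357.8)]): print("lid",atz(i,q,.114))
P=[(r,z+p[2]-.0103) for r,z in G["spice_mid"]]
for i in ims:
  for d in env.outline_of("spice_mid",i)[:1]:
    r=fit([i],[mbox(d["mask"])],P,p[:2]);print("spice",d["conf"],r.x,r.fun)
cv2.imwrite("pics/g7.png",np.hstack([cv2.resize(ims[0]["color"][190:330,120:260],(400,400)),cv2.resize(ims[1]["color"][290:430,180:320],(400,400))])[:,:,::-1])
E
```

```text
[ 0.43369065 -0.25921103  0.14990805] -94.34886909207209 [-0.82025194  0.05364926 -0.40546803]
lid [ 0.44112169 -0.26345262  0.114     ]
lid [ 0.43430273 -0.26488155  0.114     ]
spice 0.85 [ 0.43638069 -0.25723375] [-1.32872686 -0.41611477  1.60551845  0.28353151]
```

View pics/g7.png

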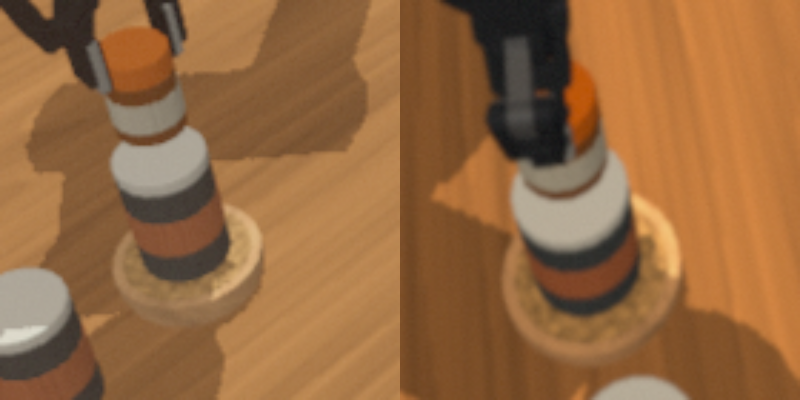

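The jar hangs over the tin's lid, centred within a few mm. I'll measure the lid edges once more before lowering.

```bash
python3 - <<'E'
from h import *
ims=[shot("scene"),shot("side")]
g=cv2.imread("pics/g6.png")
for i,(sub,ox,oy,s) in zip(ims,[(g[:, :420],90,190,2.),(g[:,420:],200,280,1.8)]):
    hsv=cv2.cvtColor(sub,cv2.COLOR_BGR2HSV);m=((hsv[...,1]<75)&(hsv[...,2]>110)).astype(np.uint8)
    m=cv2.morphologyEx(m,cv2.MORPH_OPEN,np.ones((5,5)))
    n,l,st,ce=cv2.connectedComponentsWithStats(m)
    for k in range(1,n):
        if st[k][4]<1500: continue
        x,y,w,h,a=st[k];b=np.array([x/s+ox,y/s+oy,(x+w)/s+ox,(y+h)/s+oy])-.5
        for x0,z in (((.434,-.259),.114),((.449,-.382),.09)):
            f=lambda q:(box(proj(i,cyl(*q,[(.03,z)])))-b)[:3]
            r=least_squares(f,x0,diff_step=1e-4);print(k,a,z,np.round(b,1),r.x,np.round(r.fun,1))
E
```

```text
1 2303 0.114 [273.5 190.5 299.5 227.5] [ 0.50197387 -0.03334366] [-1.6 -0.1  1.6]
1 2303 0.09 [273.5 190.5 299.5 227.5] [ 0.47862944 -0.00932844] [-1.  -0.1  1. ]
2 2746 0.114 [158.5 233.  192.5 258.5] [ 0.43511723 -0.26085851] [ 0.1  0.  -0.1]
2 2746 0.09 [158.5 233.  192.5 258.5] [ 0.40855629 -0.24718314] [ 0.8  0.1 -0.8]
3 3606 0.114 [106.  283.  144.5 314. ] [ 0.4750721  -0.39003633] [-0.3 -0.   0.3]
3 3606 0.09 [106.  283.  144.5 314. ] [ 0.45020846 -0.38222994] [ 0.5  0.  -0.5]
2 4161 0.114 [217.8 338.4 259.5 377.3] [ 0.43274054 -0.26235016] [ 0.2  0.  -0.2]
2 4161 0.09 [217.8 338.4 259.5 377.3] [ 0.43136895 -0.24771236] [ 1.   0.1 -1. ]
3 5650 0.114 [240.1 421.2 285.1 470.1] [ 0.44968145 -0.39270378] [-1.1 -0.1  1.1]
3 5650 0.09 [240.1 421.2 285.1 470.1] [ 0.44903909 -0.38336455] [-0.2 -0.   0.2]
```

Request:
{"fn": "move_arm", "kwargs": {"plan": [[0,0,0,0,0.1,0.7,-1],[0,0,0,0,0.1,1.4,-1],[0,0,0,0,0.1,2.0,-1],[0,0,0,0,0.1,2.4,-1],[0,0,0,0,0.1,2.4,-1]]}}

```text
time_s: 36.2
position: [0.4331, -0.2601, 0.1249]
tool_rot: [[0.997, -0.076, -0.001], [-0.076, -0.997, 0.001], [-0.001, -0.001, -1.0]]
ft_force: [0.3, -0.5, -1.1]
grip_width: 0.0414
gripper_force: 36.0
```

Request:
{"fn": "move_arm", "kwargs": {"plan": [[0,0,0,0,0,0,-1],[0,0,0,0,0,0,-1]]}}

```text
time_s: 36.4
position: [0.4335, -0.2604, 0.1258]
tool_rot: [[0.997, -0.076, 0.0], [-0.076, -0.997, -0.0], [0.0, 0.0, -1.0]]
ft_force: [-0.5, -0.2, -1.2]
grip_width: 0.0416
gripper_force: 36.0
```

```bash
python3 - <<'E'
from h import *
for _ in range(3): shot("wrist");s=env.observe();print(pose(),s["ft_force"])
E
```

```text
(array([ 0.43348299, -0.26040348,  0.12584578]), np.float64(-94.37098362076887)) [-0.81634138 -0.65865854 -1.83479327]
(array([ 0.43346047, -0.2603869 ,  0.12585034]), np.float64(-94.37090742692666)) [ 0.92931634  0.22115177 -1.39007443]
(array([ 0.43344225, -0.26036738,  0.12580452]), np.float64(-94.37092986818539)) [ 0.94990157 -0.21333901 -0.85848845]
```

Bottom is about 1.5 mm above the lid. I'll lower that much and release.

Request:
{"fn": "move_arm", "kwargs": {"plan": [[0,0,0,0,0,0.1,-1],[0,0,0,0,0,0.17,-1],[0,0,0,0,0,0.17,-1],[0,0,0,0,0,0.17,-1]]}}

```text
time_s: 36.95
position: [0.4335, -0.2604, 0.1242]
tool_rot: [[0.997, -0.076, 0.0], [-0.076, -0.997, -0.0], [0.0, 0.0, -1.0]]
ft_force: [-0.7, -1.0, 3.9]
grip_width: 0.0415
gripper_force: 36.2
```

Request:
{"fn": "move_arm", "kwargs": {"plan": [[0,0,0,0,0,0,0.3],[0,0,0,0,0,0,0.3],[0,0,0,0,0,0,0.3],[0,0,0,0,0,-1,0.3],[0,0,0,0,0,-3,0.3]]}}

```text
time_s: 37.45
position: [0.4329, -0.2599, 0.1538]
tool_rot: [[0.997, -0.076, -0.002], [-0.076, -0.997, 0.002], [-0.002, -0.002, -1.0]]
ft_force: [0.0, -0.0, 1.4]
grip_width: 0.0557
gripper_force: 0.0
```

Request:
{"fn": "move_arm", "kwargs": {"plan": [[0,0,0,0,0,-3.5,0.3],[0,0,0,0,0,-7,0.3],[0,0,0,0,0,-10,0.3],[0,0,0,0,0,-10,0.3],[0,0,0,0,0,-10,0.3]]}}

```text
time_s: 37.95
position: [0.4333, -0.2603, 0.2544]
tool_rot: [[0.997, -0.076, 0.001], [-0.076, -0.997, -0.001], [0.001, 0.001, -1.0]]
ft_force: [-0.6, -1.0, -0.8]
grip_width: 0.0556
gripper_force: 0.0
```

```bash
python3 - <<'E'
from h import *
ims=[shot("scene"),shot("side")]
p,y=pose();print(p,y,env.observe()["ft_force"])
for i in ims:
  for k,h,x0 in (("spice_mid",.114,(.434,-.26)),("sauce_mid",.018,(.517,.176)),("salt_mid",.018,(.609,.264)),("canister",0,(.524,.27)),("mug",0,(.737,-.0625)),("honey",0,(.724,-.231))):
    for d in env.outline_of(k,i)[:1]:
      r=fit([i],[mbox(d["mask"])],[(a,z+h) for a,z in G[k]],x0);print(k,round(d["conf"],2),np.round(r.x,4),np.round(r.fun,1))
save(ims[0],"fin.png");save(ims[1],"fin2.png")
E
```

```text
[ 0.4330096  -0.25997847  0.253067  ] -94.37271682085445 [-0.23793385 -0.20754774 -0.25577184]
spice_mid 0.85 [ 0.4339 -0.2607] [-0.1 -0.4  0.1  0.3]
sauce_mid 0.59 [0.5176 0.1774] [-0.3 -0.1  0.3  0.1]
salt_mid 0.89 [0.6107 0.2649] [ 0.8 -0.4 -0.7  0.4]
canister 0.62 [0.524  0.2716] [-0.7 -0.6  0.7  0.4]
mug 0.94 [ 0.7368 -0.0633] [-0.4  0.6  0.4 -0.5]
honey 0.97 [ 0.7255 -0.2313] [-0.5 -2.6  0.5  1.3]
salt_mid 0.57 [0.6122 0.2647] [-0.2 -1.2  0.2  0.9]
canister 0.64 [0.5243 0.276 ] [ 0.3 -1.8 -0.3  1.4]
mug 0.84 [ 0.7371 -0.0624] [ 0.6  0.9 -0.5 -0.6]
honey 0.92 [ 0.7222 -0.2324] [-1.4 -1.7  1.1  1.1]
```

View pics/fin.png

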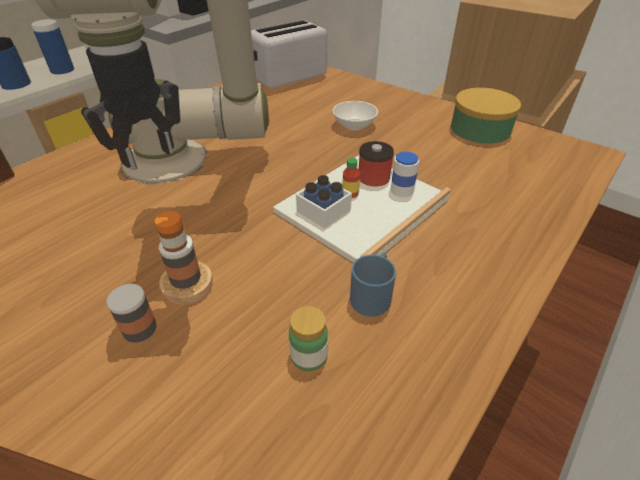

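View pics/fin2.png

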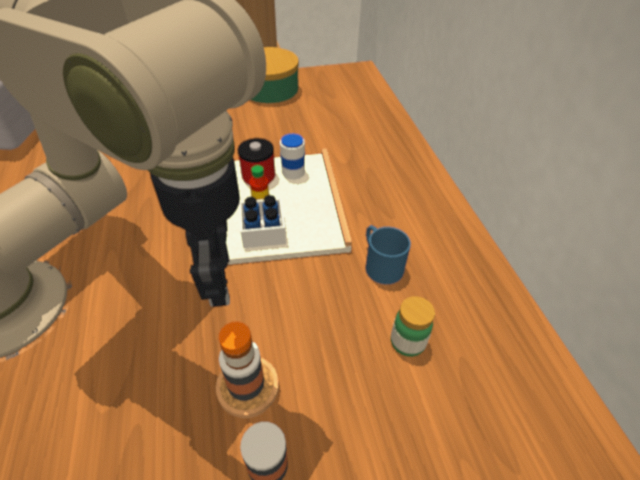

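Both pictures show everything standing as asked: sauce at (352,180), salt at (405,175) and the tin with the jar at (178,250) in the scene view. The mug and honey jar have not moved, and the arm is clear. Handing in.

```bash
python3 -c "
from rig import env
print(env.close_job())"
```

```text
the job is handed in; nothing more can be done
None
```

The job is done and handed in: sauce bottle, salt drum, full tin (about 0.5 kg by lifting) and spice jar all stand where asked, the other tin was never touched, and the mug and honey jar did not move; it took about 38 s of the 144 s.

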